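# Load a pin into the sprung length gauge

### The arm

A 7-joint arm with a two-finger parallel gripper is mounted at the origin on a cart in front of the work surface, level with it; the furniture and walls round the work are solid. World frame = base frame: x ahead of the robot, y to its left, z up, the work surface at z = 0. Lengths are in m, angles in rad, forces in N, time in s.
With the tool pointing down it reaches from about 0.35 to 0.9 m from the base axis. Payload 7.2 kg.
Tool frame: the origin (TCP) lies at the very end of the fingers, on their centre line; the grasp point (between the pads) lies env.grasp_offset behind it (env.grasp_offset is the distance from the TCP to the grasp point, in m); z points along the fingers, y is the line along which they close (so a half turn about z gives the same grasp; the last joint's range is limited). The gripper opens to 88 mm and grips with 3 to 60 N. Pads are 20 mm wide; open, the fingers measure 115 mm over their backs; the gripper's body (75 mm by 178 mm) begins 61 mm behind the grasp point.
Start: joints at [1.098, 0.411, -0.013, 1.596, 0.006, 1.134, -0.082], TCP at [0.246, -0.574, 0.223] pointing down, gripper open.
Joint ranges: [-2.95, 2.95], [-0.29, 1.99], [-1.47, 1.44], [0.14, 2.54], [-1.03, 4.17], [0.13, 1.85], [-2.86, 2.86]. Speed limits (rad/s): [2.39, 2.39, 3.01, 3.01, 3.14, 3.14, 3.14].

### API

Orientations are given as a unit quaternion [x, y, z, w].
In Python, from station import env, viewer, hand_in gives the robot as it stands.
- The arm moves only by the tool step_arm, never from a script. Its argument "commands" is a list that holds one entry, the list of rows, each a list of 7 numbers: the shift along the tool's x, y, z in cm, then the turn, a rotation vector about the tool's x, y, z in rad, then the finger opening in cm, from 0 to 8.78. In form: [[[x, y, z, wx, wy, wz, jaw], ...]]. A call has 1 to 8 rows; each row shifts and turns the commanded pose from where the row before left it, along the tool's axes as they then stand; what a row does not reach is not made up. A row lasts 1/8 s, in which the tool goes at most 62.5 mm and 10.7 degrees, less where a joint would pass 70% of its speed; a pose out of reach is approached as far as the arm can. A call with a gripper value outside its range is refused whole. The fingers move at their own pace and stop on an object; the grip force is fixed at half the most. Time passes only in rows, so rows that do not move let the fingers close. It gives the time, the measured TCP pose, the force, the opening and the grip force at its end, in the units of the state.
- env.get_obs(): the state, without advancing time (a new reading comes with each control period).
- viewer.camera(name): name is "scene" or "top"; returns (picture, depth): 480x640x3 uint8, blue, green, red; 480x640 float32, m along the optical axis (not along the pixel's ray), 0 where there is no reading.
- viewer.calibration(name): a dict with "camera_matrix" (3x3 intrinsics, pixels), "rvec" (rotation vector, rad) and "tvec" (3), from world to camera coordinates, as OpenCV has them. Camera axes: x right, y down, z forward; pixel columns grow to the right and rows downward; lengths in m; the calibration is good to about 2 mm. A picture is of the moment at which its call begins. calibration takes no time and is no camera call.
- hand_in(): hands the job in; it is judged then, once.
The state is a dict: "time": time; "joint_pos": joint angles; "dq": joint speeds; "effort": joint torques, N m; "eef_pos": TCP position; "tool_rot": TCP orientation; "contact_force": force on the tool from outside, world axes, zero at the start; "wrist_torque": the same for the moment, N m; "width": opening from 0.0 (shut) to 1.0 (fully open); "grip_force": force on a finger pad.
Only numpy, scipy, OpenCV 4.12 (cv2) and the standard library are available. Lean on these libraries where they do the work, as an engineer would, in place of code of your own. Each camera call takes 0.05 s, during which the arm holds its last target. There are 200 camera calls.

### The job

Pull the sprung jaw of the sloping length gauge out by its black paddle to the third click, where the broad black band on the bar has just come out of the guide on the paddle side, and let it rest on the catch; never take it to the fourth click, from where it would slam on the work. Lay the thick pin (not the thin one) into the two V rests between the fixed anvil and the open jaw and let go of it, then press the catch's thumb tab so that the jaw closes on the pin and holds it against the fixed anvil. Leave everything else where it is.

Things in the scene. Friction and masses are not known exactly. Their poses are not given: they have to be found in the camera images.
- length_gauge: Sloping bench gauge, fixed, grey; stand 102 mm deep, 178 mm long (y -100..+78 mm). Origin on the worktop under it; x to its back, y along it from fixed anvil (-y end) to pull paddle (+y end), z up. Its bed slopes 30 degrees, low in front: up the slope is (0.866, 0, 0.5), off the bed is (-0.5, 0, 0.866). Bar guide: y +36..+72 mm, 40 mm high off the bed. Measuring axis: along y, 25 mm off the bed.
- jaw (a joint): Slide of the sprung jaw along the gauge's +y, m; 0 = right in, end stop 0.064. Spring: 6 N at 0, plus 150 N/m; the teeth add about 4 N. Its stud face is at gauge y = -12 mm + this value. Saw teeth under a catch hold it at the clicks 0.015, 0.030, 0.045 (third; the broad 5 mm band is then just out of the guide, paddle side) and 0.060. Pull 3 to 8 mm past a click, then let it back onto the catch.
- paddle (a point): Point in the upper part of the jaw's black pull paddle: 12 mm thick along the gauge's y, 32 mm wide up the slope, reaching 18 mm further off the bed. This frame is tilted with the bed: x up the slope, y along the gauge, z off the bed. The toothed bar joins it 21 mm below (along -z): tips closing along y stay above that. With the jaw in, 28 mm are free between guide and paddle.
- thumb_tab (a point): Middle of the upper face of the catch's thumb tab, 24 x 24 mm, 5 mm thick, in front of the bar guide, 48 mm off the bed. z of this frame points off the bed. Pressed 10 mm square to the bed (5 to 8 N; hard stop at about 14 mm) it lifts the catch and frees the jaw; it springs back when let go.
- rest (a point): Middle of the place for the pin, on the measuring axis; frame as length_gauge. A 95 mm pin centred here has 6.5 mm of room at either end while the jaw is at the third click. Two V rests, 12 mm wide, at 39 mm towards the anvil and 26 mm towards the jaw from here, open off the bed, rise 27 mm off it; 53 mm between them are clear for fingers, down to the bed.
- anvil_face (a point): Middle of the fixed anvil's stud face (14 mm across), 54 mm from the rest point towards -y; its post is 30 mm wide and 44 mm high off the bed.
- rail_edge (a point): Middle of the front upper edge of the plain back rail that carries the scale. It stands square on the bed 40 mm up the slope from the measuring axis and reaches 66 mm off the bed, so it leans over the axis: fingers that straddle the pin there must lean about 30 degrees (square to the bed) and open no more than about 48 mm.
- pin_middle (a point): Middle of the thick pin, a plain steel cylinder 20 mm in diameter, 95 mm long, about 0.23 kg. y of this frame is the pin's axis. It lies flat on the worktop, pointing roughly away from the robot.
- thick_pin: The thick pin itself; origin on its surface, 10 mm from its middle, y along it.
- thin_pin: Thin pin, a plain steel cylinder 14 mm in diameter, 82 mm long, lying flat; to be left alone. Origin under its middle, y along it.
- v_block: Steel V-block, 45 x 50 x 42 mm; to be left alone. Origin at the middle of its underside.
- micrometer: Outside micrometer, 41 x 128 x 15 mm, lying on the worktop; a bystander. Origin under its middle.
- oil_can: Drip oiler with a thin spout, 55 x 78 mm, 136 mm high, standing left of the gauge; a bystander. Origin under its middle.
- screwdriver: Screwdriver, 200 mm long, lying at the left; a bystander. Origin under its middle.
- marker: Black marker pen, 135 mm long, lying at the right; a bystander. Origin under its middle.

How it is judged:
By the outcome, as a careful person would: the job done as asked, in the order asked, and still so for the second after the job is handed in, with the robot touching nothing.
It also fails if it takes over 64 s, if anything falls off the work surface, if the arm or the gripper's body presses on something with over 40 N, if the wrist force passes 120 N, or if a joint passes its speed limit or range.

## Working session

There is one attempt and no reset: what is moved stays moved. The work goes in short steps, Python scripts to look and compute and a tool call to move; the robot and the scene stay as the last step left them, time stands still between calls to the robot, and variables do not carry over. Pictures are saved under pics/ and viewed, at most 10 in all, crops included, and the job is handed in when it is done.

Besides the shell and the picture viewer there is one more tool, called as name(argument=value, ...) on one line, values as JSON. step_arm: Moves the arm, as the interface text tells. Its arguments: {"type":"object","properties":{"commands":{"type":"array"}},"required":["commands"]}

```bash
ls; mkdir -p pics
python3 - <<'E'
from station import env, viewer
import cv2,numpy as np
o=env.get_obs();print(o, env.grasp_offset)
for n in("scene","top"):
    p,d=viewer.camera(n);cv2.imwrite(f"pics/{n}0.png",p);np.save(f"{n}0.npy",d);print(n,viewer.calibration(n))
E
```

```text
pics
{'time': 0.0, 'joint_pos': array([ 1.09779422,  0.41189875, -0.01272519,  1.5970117 ,  0.00562562,
        1.1342844 , -0.08220231]), 'dq': array([ 0.00140376,  0.00098889,  0.00116367,  0.00043006,  0.00046263,
        0.00060145, -0.00128073]), 'effort': array([-6.48154455e-04, -5.87950659e+01,  6.41445480e-01, -2.91082442e+01,
       -5.38093562e-02,  1.81555934e-02,  1.53966039e-04]), 'eef_pos': array([ 0.24591853, -0.57405709,  0.22182296]), 'tool_rot': array([ 9.79581905e-01,  2.01043970e-01, -2.19908198e-04, -7.51699088e-04]), 'contact_force': array([-0.08375137,  0.40316157, -0.18292465]), 'wrist_torque': array([-0.04739453,  0.02347941, -0.02618289]), 'grip_force': 0.0, 'width': 0.9953295263509696} 0.0187
scene {'camera_matrix': array([[530.85331942,   0.        , 315.04155066],
       [  0.        , 530.85331942, 239.98417992],
       [  0.        ,   0.        ,   1.        ]]), 'rvec': array([ 0.85503977, -2.6447453 ,  0.9306899 ]), 'tvec': array([0.45656495, 0.31143963, 1.08106007])}
top {'camera_matrix': array([[552.52087537,   0.        , 314.30815688],
       [  0.        , 552.52087537, 231.95550881],
       [  0.        ,   0.        ,   1.        ]]), 'rvec': array([ 2.09607213, -2.14130289,  0.21267421]), 'tvec': array([0.02538986, 0.56242058, 1.44498957])}
```

View pics/top0.png

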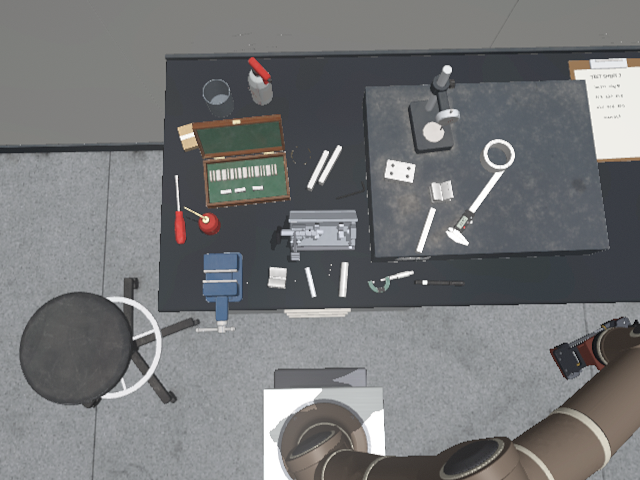

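View pics/scene0.png

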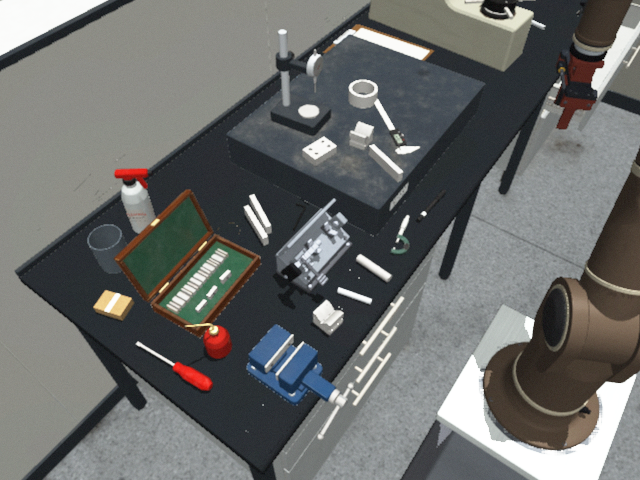

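```bash
cat > h.py <<'E'
import numpy as np,cv2
from station import env,viewer
from scipy.spatial.transform import Rotation as R
def cloud(n,d):
    c=viewer.calibration(n);K=c["camera_matrix"];Rm=cv2.Rodrigues(c["rvec"])[0];t=np.ravel(c["tvec"])
    v,u=np.mgrid[:480,:640];P=np.stack([(u-K[0,2])/K[0,0]*d,(v-K[1,2])/K[1,1]*d,d],-1)
    W=(P-t)@Rm; W[d==0]=np.nan; return W
def proj(n,p):
    c=viewer.calibration(n);return cv2.projectPoints(np.atleast_2d(np.asarray(p,float)),c["rvec"],c["tvec"],c["camera_matrix"],None)[0][:,0]
E
python3 - <<'E'
from h import *
np.set_printoptions(precision=3,suppress=True)
for n,(a,b,c,d) in dict(top=(270,195,380,310),scene=(260,190,400,310)).items():
    p=cv2.imread(f"pics/{n}0.png");im=p[b:d,a:c];cv2.imwrite(f"pics/{n}0c.png",cv2.resize(im,None,fx=5,fy=5,interpolation=cv2.INTER_CUBIC))
    W=cloud(n,np.load(n+"0.npy"))
    x,y,z=W[...,0],W[...,1],W[...,2]
    if n=="top": print("table z",np.nanmedian(z[290:300,200:205]), W[279,343],W[282,310],W[230,320])
    # pins: region by world
    m=(x>.3)&(x<.52)&(y>-.2)&(y<.2)&(z>.006)&(z<.03)
    k,l,s,ce=cv2.connectedComponentsWithStats(m.astype(np.uint8))
    for i in range(1,k):
        if s[i,4]>60:
            q=W[l==i];mu=q.mean(0);e=np.linalg.svd(q[:,:2]-mu[:2],full_matrices=False)[2][0];t=(q[:,:2]-mu[:2])@e
            nrm=np.array([-e[1],e[0]]);w=(q[:,:2]-mu[:2])@nrm
            print(n,i,s[i],"mu",mu,"dir",e,"t",t.min(),t.max(),"w",w.min(),w.max(),"mid",mu[:2]+e*(t.min()+t.max())/2+nrm*(w.min()+w.max())/2,"zmax",np.percentile(q[:,2],98))
E
```

```text
table z 0.0015781614667601893 [ 0.437 -0.062  0.023] [0.432 0.028 0.011] [ 0.563 -0.002  0.08 ]
top 46 [339 261  11  36 257] mu [ 0.438 -0.064  0.018] dir [-0.994  0.108] t -0.0501487126136189 0.04705376545739944 w -0.009862993102871063 0.013223678430761951 mid [ 0.439 -0.066] zmax 0.025044738811661128
top 79 [305 267  13  30 151] mu [0.434 0.027 0.012] dir [-0.975 -0.223] t -0.04108422238332646 0.043237019303480374 w -0.008165073282188077 0.0079027162693527 mid [0.433 0.027] zmax 0.01889914576943292
top 106 [270 273  19   7  61] mu [0.448 0.114 0.024] dir [-0.046 -0.999] t -0.023986022417778377 0.024853615551301986 w -0.0077293356161038124 0.011760587055727034 mid [0.45  0.113] zmax 0.029800081824032796
top 120 [368 275  25  17 162] mu [ 0.422 -0.165  0.011] dir [-0.333  0.943] t -0.03874407571225052 0.03340064493437608 w -0.01985045701266469 0.020678727477930973 mid [ 0.423 -0.168] zmax 0.01792442282811987
scene 2 [391 230  19  25 193] mu [ 0.42  -0.165  0.01 ] dir [-0.338  0.941] t -0.04061025636725107 0.030892339479534264 w -0.021142170628314447 0.01974924178261779 mid [ 0.422 -0.169] zmax 0.015040994162306883
scene 24 [356 254  37  28 329] mu [ 0.435 -0.061  0.018] dir [-0.995  0.098] t -0.050663390217920476 0.046063913534881776 w -0.009126490962433195 0.022143048253918128 mid [ 0.436 -0.067] zmax 0.024102753154579187
scene 42 [338 287  35  17 205] mu [0.431 0.028 0.012] dir [-0.975 -0.223] t -0.04223955199948741 0.04009178012218375 w -0.005990389763571073 0.013243614941337993 mid [0.433 0.025] zmax 0.01758258485290293
scene 49 [313 308  31  26 211] mu [0.438 0.126 0.019] dir [-0.776 -0.63 ] t -0.03178395297541353 0.034067617891146866 w -0.02145715450143166 0.030607207055550187 mid [0.44  0.122] zmax 0.029664607246422756
```

View pics/top0c.png

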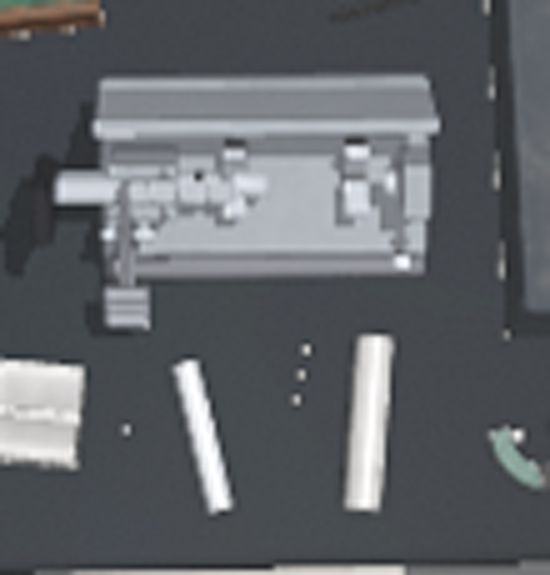

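View pics/scene0c.png

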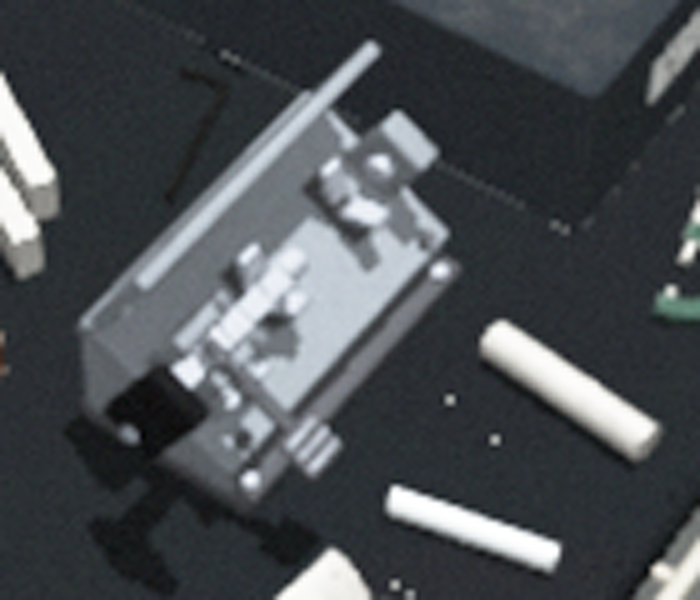

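```bash
cat >> h.py <<'E'
def levelled(n,d):
    W=cloud(n,d);x,y,z=W[...,0],W[...,1],W[...,2]
    m=(x>.36)&(x<.75)&(y>-.2)&(y<.25)&(abs(z)<.006)
    A=np.c_[x[m],y[m],np.ones(m.sum())]
    c=np.linalg.lstsq(A,z[m],rcond=None)[0]
    r=z[m]-A@c;k=abs(r)<.003;c=np.linalg.lstsq(A[k],z[m][k],rcond=None)[0]
    W[...,2]-=c[0]*x+c[1]*y+c[2]; return W,c
E
python3 - <<'E'
from h import *
np.set_printoptions(precision=4,suppress=True)
from scipy.optimize import minimize_scalar
S={}
for n in("top","scene"):
    W,c=levelled(n,np.load(n+"0.npy"));print(n,"plane",c)
    m=(W[...,0]>.46)&(W[...,0]<.66)&(W[...,1]>-.16)&(W[...,1]<.17)&(W[...,2]>.012)
    q=W[m];S[n]=q
    # rail top: highest z vicinity
    print("zmax",np.percentile(q[:,2],[95,98,99.5]))
    up=np.array([-.5,0,.866])
    def rot(a):return R.from_euler('z',a).as_matrix()
    # yaw: bed normal fit by sharpness of plane w
    def cost(a):
        p=q@rot(a); w=p@up; h=np.histogram(w,bins=np.arange(-.5,.2,.0015))[0]
        return -np.sum(np.convolve(h,[.25,.5,.25])**2)
    a=np.linspace(-.2,.2,81);cs=[cost(k) for k in a];yaw=a[np.argmin(cs)]
    # rail edge line: rightmost/topmost
    top=q[q[:,2]>np.percentile(q[:,2],99.5)-.012]
    l=cv2.fitLine(top[:,:2].astype(np.float32),cv2.DIST_HUBER,0,.01,.01).ravel();print("yaw sharp",yaw,"rail line yaw",np.arctan(-l[0]/l[1]),len(top))
    yw=np.arctan(-l[0]/l[1])
    p=q@rot(yw);u=p@[.866,0,.5];w=p@up;y=p[:,1]
    h,e=np.histogram(w,bins=np.arange(w.min(),w.max()+.002,.002));print("w hist",list(zip(e.round(3),h)))
    h,e=np.histogram(u,bins=np.arange(u.min(),u.max()+.002,.002));print("u hist",list(zip(e.round(3),h)))
    print("y",y.min(),y.max())
E
```

```text
top plane [ 0.0015  0.     -0.0005]
zmax [0.1329 0.1364 0.1392]
yaw sharp 0.009999999999999981 rail line yaw -0.0081241885 303
w hist [(np.float64(-0.3), np.int64(3)), (np.float64(-0.298), np.int64(1)), (np.float64(-0.296), np.int64(6)), (np.float64(-0.294), np.int64(0)), (np.float64(-0.292), np.int64(2)), (np.float64(-0.29), np.int64(4)), (np.float64(-0.288), np.int64(0)), (np.float64(-0.286), np.int64(0)), (np.float64(-0.284), np.int64(0)), (np.float64(-0.282), np.int64(0)), (np.float64(-0.28), np.int64(0)), (np.float64(-0.278), np.int64(0)), (np.float64(-0.276), np.int64(1)), (np.float64(-0.274), np.int64(5)), (np.float64(-0.272), np.int64(5)), (np.float64(-0.27), np.int64(8)), (np.float64(-0.268), np.int64(7)), (np.float64(-0.266), np.int64(8)), (np.float64(-0.264), np.int64(1)), (np.float64(-0.262), np.int64(1)), (np.float64(-0.26), np.int64(1)), (np.float64(-0.258), np.int64(1)), (np.float64(-0.256), np.int64(20)), (np.float64(-0.254), np.int64(28)), (np.float64(-0.252), np.int64(41)), (np.float64(-0.25), np.int64(35)), (np.float64(-0.248), np.int64(30)), (np.float64(-0.246), n
[... 12857 characters left out ...]
)), (np.float64(0.596), np.int64(20)), (np.float64(0.598), np.int64(21)), (np.float64(0.6), np.int64(22)), (np.float64(0.602), np.int64(16)), (np.float64(0.604), np.int64(15)), (np.float64(0.606), np.int64(15)), (np.float64(0.608), np.int64(14)), (np.float64(0.61), np.int64(18)), (np.float64(0.612), np.int64(19)), (np.float64(0.614), np.int64(11)), (np.float64(0.616), np.int64(10)), (np.float64(0.618), np.int64(10)), (np.float64(0.62), np.int64(9)), (np.float64(0.622), np.int64(8)), (np.float64(0.624), np.int64(15)), (np.float64(0.626), np.int64(6)), (np.float64(0.628), np.int64(5)), (np.float64(0.63), np.int64(5)), (np.float64(0.632), np.int64(1))]
y -0.15812475406052584 0.17039375087293554
```

Run:
```python
from h import *
np.set_printoptions(precision=4,suppress=True)
for n in("top","scene"):
    W,c=levelled(n,np.load(n+"0.npy"))
    C=viewer.calibration(n);Rm=cv2.Rodrigues(C["rvec"])[0];print(n,"cam",-Rm.T@np.ravel(C["tvec"]))
    q=W[(W[...,0]>.46)&(W[...,0]<.66)&(W[...,1]>-.16)&(W[...,1]<.17)&(W[...,2]>.012)]
    p=q@R.from_euler('z',-.005).as_matrix();u=p@[.866,0,.5];w=p@[-.5,0,.866]+.238;y=p[:,1]
    def mode(v,s=.002):
        h,e=np.histogram(v,bins=np.arange(v.min(),v.max()+s,s));i=h.argsort()[::-1][:4];return [(round(e[k]+s/2,4),int(h[k])) for k in sorted(i)]
    m=(w>.015)&(w<.06)&(u>.52)&(y>-.12)&(y<.05);print("rail u modes",mode(u[m]))
    t=m&(abs(u-.571)<.004);A=np.c_[y[t],np.ones(t.sum())]; 
    if t.sum()>20:print("rail u slope (add yaw)",np.linalg.lstsq(A,u[t],rcond=None)[0],t.sum())
    m=(w>.063)&(w<.07);print("rail top y",np.percentile(y[m],[1,99]),"u",np.percentile(u[m],[3,50,97]))
    m=(abs(w)<.004);print("bed y",np.percentile(y[m],[1,99]),"u",np.percentile(u[m],[2,98]))
    for a,b in((.03,.046),(.046,.07)):
        m=(w>a)&(w<b)&(u>.44)&(u<.56)
        h,e=np.histogram(y[m],bins=np.arange(-.13,.17,.006));print("w",a,"y hist",dict(zip((e[:-1]*1000+3).round().astype(int).tolist(),h.tolist())))
    m=(u<.45)&(w>.02);print("front things: u,y,w",np.percentile(p[m],[5,95],axis=0).tolist(),mode(w[m]),np.percentile(u[m],[5,95]),np.percentile(y[m],[5,95]))
```

```text
top cam [0.2685 0.0205 1.5272]
rail u modes [(np.float64(0.5311), 39), (np.float64(0.5391), 30), (np.float64(0.5711), 125), (np.float64(0.5731), 143)]
rail u slope (add yaw) [0.0025 0.5722] 275
rail top y [-0.1571  0.1078] u [0.496  0.5679 0.5731]
bed y [-0.135   0.0802] u [0.4769 0.575 ]
w 0.03 y hist {-127: 0, -121: 0, -115: 0, -109: 0, -103: 0, -97: 4, -91: 22, -85: 18, -79: 18, -73: 7, -67: 0, -61: 0, -55: 0, -49: 1, -43: 0, -37: 0, -31: 0, -25: 0, -19: 0, -13: 0, -7: 4, -1: 5, 5: 3, 11: 8, 17: 17, 23: 10, 29: 10, 35: 10, 41: 26, 47: 25, 53: 24, 59: 38, 65: 37, 71: 28, 77: 30, 83: 8, 89: 10, 95: 9, 101: 7, 107: 13, 113: 3, 119: 0, 125: 0, 131: 0, 137: 0, 143: 0, 149: 0, 155: 0, 161: 0, 167: 0}
w 0.046 y hist {-127: 0, -121: 0, -115: 0, -109: 0, -103: 0, -97: 0, -91: 4, -85: 7, -79: 6, -73: 0, -67: 0, -61: 0, -55: 0, -49: 0, -43: 0, -37: 0, -31: 0, -25: 0, -19: 0, -13: 0, -7: 0, -1: 0, 5: 0, 11: 0, 17: 0, 23: 0, 29: 0, 35: 0, 41: 0, 47: 0, 53: 0, 59: 14, 65: 34, 71: 38, 77: 13, 83: 0, 89: 0, 95: 0, 101: 0, 107: 9, 113: 7, 119: 1, 125: 0, 131: 0, 137: 0, 143: 0, 149: 0, 155: 0, 161
[... 1007 characters left out ...]
}
w 0.046 y hist {-127: 0, -121: 0, -115: 0, -109: 0, -103: 0, -97: 0, -91: 3, -85: 4, -79: 3, -73: 0, -67: 0, -61: 0, -55: 0, -49: 0, -43: 0, -37: 0, -31: 0, -25: 0, -19: 0, -13: 0, -7: 0, -1: 0, 5: 0, 11: 0, 17: 0, 23: 0, 29: 0, 35: 0, 41: 0, 47: 0, 53: 0, 59: 19, 65: 50, 71: 60, 77: 25, 83: 7, 89: 0, 95: 0, 101: 0, 107: 1, 113: 38, 119: 29, 125: 0, 131: 0, 137: 0, 143: 0, 149: 0, 155: 0, 161: 0, 167: 0}
front things: u,y,w [[0.46009305593975774, -0.15193459051936556, 0.018152935961135444], [0.4894195806317873, 0.13795279549772566, 0.05603629189279126]] [(np.float64(0.0211), 17), (np.float64(0.0391), 17), (np.float64(0.0411), 30), (np.float64(0.0431), 33)] [0.4097 0.4478] [-0.1519  0.138 ]
```

Run:
```python
from h import *
np.set_printoptions(precision=4,suppress=True)
for n in("top","scene"):
    W,c=levelled(n,np.load(n+"0.npy"))
    q=W[(W[...,0]>.46)&(W[...,0]<.66)&(W[...,1]>-.12)&(W[...,1]<.13)&(W[...,2]>.012)]
    p=q@R.from_euler('z',-.003).as_matrix();u=p@[.866,0,.5];w=p@[-.5,0,.866]+.238;y=p[:,1]
    P=lambda m,v:(int(m.sum()),np.percentile(v[m],[2,10,50,90,98]))
    m=(y>.1)&(w>.03)&(w<.07)&(u<.56);print(n,"paddle u",P(m,u),"y",P(m,y),"w",P(m,w))
    m=(abs(w-.066)<.0025)&(u>.55)&(y<.05);print("railtop u",P(m,u),"y",P(m,y))
    m=(u>.57)&(w<.06)&(w>.02);print("railback y",P(m,y))
    m=(y<-.07)&(w>.03)&(w<.06)&(u<.555);print("anvilpost u",P(m,u),"y",P(m,y),"w",P(m,w))
    m=(y<-.03)&(y>-.075)&(w>.008)&(w<.05)&(u<.56)&(u>.47);print("rest1+anvil u",P(m,u),"y",P(m,y),"w",P(m,w))
    m=(y<.03)&(y>-.02)&(w>.028)&(u<.56);print("jaw stud u",P(m,u),"y",P(m,y),"w",P(m,w))
    m=(y<.098)&(y>.083)&(w>.02)&(u<.56);print("bar u",P(m,u),"w",P(m,w))
    m=(u<.47)&(w>.03)&(y>.03);print("tab u",P(m,u),"y",P(m,y),"w",P(m,w))
```

```text
top paddle u (83, array([0.4182, 0.4203, 0.4278, 0.5408, 0.5422])) y (83, array([0.1011, 0.1035, 0.1105, 0.1261, 0.1313])) w (83, array([0.0315, 0.0346, 0.0417, 0.0596, 0.0685]))
railtop u (117, array([0.5648, 0.5659, 0.5693, 0.5723, 0.5733])) y (117, array([-0.0918, -0.0799, -0.0231,  0.0347,  0.0483]))
railback y (291, array([-0.0923, -0.0785, -0.0061,  0.0625,  0.078 ]))
anvilpost u (86, array([0.5127, 0.515 , 0.5261, 0.5384, 0.5393])) y (86, array([-0.0952, -0.093 , -0.0865, -0.0781, -0.0719])) w (86, array([0.0314, 0.0335, 0.0429, 0.0477, 0.0505]))
rest1+anvil u (81, array([0.5075, 0.5086, 0.5216, 0.5411, 0.5437])) y (81, array([-0.0748, -0.0718, -0.057 , -0.0512, -0.0435])) w (81, array([0.0085, 0.0125, 0.0217, 0.0298, 0.0328]))
jaw stud u (72, array([0.5093, 0.5199, 0.5264, 0.5316, 0.5325])) y (72, array([-0.008 , -0.0027,  0.0134,  0.0266,  0.0293])) w (72, array([0.0283, 0.0293, 0.0336, 0.0406, 0.0424]))
bar u (36, array([0.4211, 0.4249, 0.5255, 0.5316, 0.533 ])) w (36, array([0.0233, 0.0258, 0.0333, 0.0405, 0.0447]))
tab u (110, array([0.4183, 0.4208, 0.4291, 0.467 , 0.4695
[... 643 characters left out ...]
0.0304, 0.032 , 0.0426, 0.046 , 0.048 ]))
rest1+anvil u (127, array([0.5043, 0.5074, 0.5228, 0.5383, 0.5412])) y (127, array([-0.0745, -0.0716, -0.0546, -0.0507, -0.0491])) w (127, array([0.0085, 0.0098, 0.0201, 0.0271, 0.0329]))
jaw stud u (85, array([0.5092, 0.5182, 0.5241, 0.5294, 0.5394])) y (85, array([-0.0078, -0.0051,  0.0121,  0.0266,  0.0297])) w (85, array([0.0284, 0.0296, 0.0342, 0.0388, 0.0407]))
bar u (6, array([0.4207, 0.4211, 0.4225, 0.4242, 0.4248])) w (6, array([0.0384, 0.0391, 0.0425, 0.0454, 0.0463]))
tab u (147, array([0.418 , 0.4204, 0.4534, 0.4666, 0.4689])) y (147, array([0.0568, 0.061 , 0.079 , 0.1241, 0.1292])) w (147, array([0.0381, 0.0403, 0.046 , 0.051 , 0.0534]))
```

```bash
cat >> h.py <<'E'
YAW=-.007; G0=np.array([0,0,0.])
RG=R.from_euler('z',YAW)
RB=RG*R.from_matrix(np.array([[.866025,0,-.5],[0,1,0],[.5,0,.866025]]))  # bed frame cols u,y,w
REST=np.array([.5607,-.0187,.0778])
def B(u,gy,w): # bed coords: u from axis, gauge y, height off bed (m)
    return REST+RB.apply([u,gy+.021,w-.025])
TA=RB*R.from_matrix(np.array([[1,0,0],[0,-1,0],[0,0,-1.]]))   # tool x=u, y=-y, z=-w
def frm(d): return B(0,0,0),d
def tobed(P): return RB.inv().apply(np.asarray(P)-REST)+[0,-.021,.025]
def delta(pos,rot,o=None):
    o=o or env.get_obs();c=R.from_quat(o["tool_rot"])
    print("t",round(o["time"],2),"pos",o["eef_pos"].round(4),"bed mm",(tobed(o["eef_pos"])*1e3).round(1),"F",o["contact_force"].round(1),"width",round(o["width"]*8.78,2),"grip",round(o["grip_force"],1))
    print("turn(rv,tool)",(c.inv()*rot).as_rotvec().round(3),"then shift cm",(rot.inv().apply(pos-o["eef_pos"])*100).round(2))
E
python3 - <<'E'
from h import *
np.set_printoptions(precision=4,suppress=True)
for n in("top","scene"):
    W,c=levelled(n,np.load(n+"0.npy"));b=(tobed(W.reshape(-1,3))*1e3)
    f=(b[:,0]<-35)&(b[:,0]>-100)&(b[:,1]>35)&(b[:,1]<95)&(b[:,2]>38)&(b[:,2]<55);q=b[f]
    print(n,"tab",len(q),np.percentile(q,[2,10,50,90,98],axis=0).round(1).tolist())
    f=(abs(b[:,0])<30)&(b[:,1]>50)&(b[:,1]<98)&(b[:,2]>42)&(b[:,2]<75);q=b[f];print("arm over guide",len(q),np.percentile(q,[2,50,98],axis=0).round(1).tolist())
    f=(abs(b[:,0])<25)&(b[:,1]>98)&(b[:,1]<120)&(b[:,2]>38)&(b[:,2]<75);q=b[f];print("paddle",len(q),np.percentile(q,[2,50,98],axis=0).round(1).tolist())
delta(B(0,.106,.110),TA)
E
```

```text
top tab 94 [[-97.6, 52.8, 42.3], [-69.3, 55.4, 43.9], [-57.5, 63.5, 48.1], [-44.1, 74.2, 52.6], [-37.1, 89.3, 54.3]]
arm over guide 54 [[-28.4, 52.4, 42.4], [-15.8, 62.6, 45.9], [12.8, 73.4, 52.6]]
paddle 38 [[-13.3, 99.6, 39.1], [13.9, 103.8, 68.3], [17.7, 111.0, 74.7]]
scene tab 132 [[-72.7, 52.5, 43.7], [-69.6, 55.1, 45.7], [-58.1, 64.1, 48.7], [-42.6, 73.7, 51.7], [-37.0, 75.4, 53.7]]
arm over guide 81 [[-28.9, 51.4, 42.1], [-15.4, 63.9, 46.0], [11.4, 74.1, 50.6]]
paddle 118 [[-15.7, 103.8, 40.0], [0.3, 110.5, 57.9], [15.1, 112.8, 74.7]]
t 0.1 pos [ 0.2459 -0.5741  0.2219] bed mm [-197.2 -578.6  305.2] F [0.1 0.  0.3] width 8.76 grip 0.0
turn(rv,tool) [-0.109  0.516  0.402] then shift cm [ 19.72 -68.46  19.52]
```

step_arm(commands=[[[0,0,0,-0.027,0.129,0.1005,2.6],[0,0,0,-0.027,0.129,0.1005,2.6],[0,0,0,-0.027,0.129,0.1005,2.6],[0,0,0,-0.028,0.129,0.1005,2.6],[1.5,-5.5,0,0,0,0,2.6],[1.5,-5.5,0,0,0,0,2.6],[1.5,-5.5,0,0,0,0,2.6],[1.5,-5.5,0,0,0,0,2.6]]])

```text
time: 1.1
eef_pos: [0.2998, -0.3529, 0.2522]
tool_rot: [0.966, -0.003, 0.259, 0.001]
contact_force: [0.8, -0.5, 0.9]
width: 0.298
grip_force: 0.0
```

step_arm(commands=[[[1.5,-5.5,0,0,0,0,2.6],[1.5,-5.5,0,0,0,0,2.6],[1.5,-5.5,0,0,0,0,2.6],[1.5,-5.5,0,0,0,0,2.6],[1.5,-5.5,0,0,0,0,2.6],[1.5,-5.5,0,0,0,0,2.6],[1.5,-5.5,0,0,0,0,2.6],[1.5,-5.5,0,0,0,0,2.6]]])

```text
time: 2.1
eef_pos: [0.4209, -0.0039, 0.2804]
tool_rot: [0.97, -0.003, 0.244, -0.009]
contact_force: [0.3, -1.1, 0.4]
width: 0.292
grip_force: 0.0
```

```bash
python3 -c "
from h import *
delta(B(0,.107,.110),TA)"
```

```text
t 2.1 pos [ 0.4209 -0.0039  0.2804] bed mm [-19.8  -7.2 270.3] F [ 0.3 -1.1  0.4] width 2.57 grip 0.0
turn(rv,tool) [-0.02   0.03  -0.004] then shift cm [  1.98 -11.42  16.03]
```

step_arm(commands=[[[0,0,0,0,0,0,2.6],[0.5,-2.9,3,0,0,0,2.6],[0.5,-2.9,3,0,0,0,2.6],[0.5,-2.8,3,0,0,0,2.6],[0.5,-2.8,3,0,0,0,2.6],[0,0,0,0,0,0,2.6],[0,0,0,0,0,0,2.6]]])

```text
time: 2.98
eef_pos: [0.4833, 0.0899, 0.196]
tool_rot: [0.971, -0.003, 0.239, -0.003]
contact_force: [-0.7, 0.1, -0.2]
width: 0.296
grip_force: 0.0
```

```bash
python3 -c "
from h import *
delta(B(0,.107,.110),TA)"
```

```text
t 2.98 pos [0.4833 0.0899 0.196 ] bed mm [ -8.6  87.1 166.5] F [-0.7  0.1 -0.2] width 2.6 grip 0.0
turn(rv,tool) [-0.008  0.041 -0.002] then shift cm [ 0.86 -1.99  5.65]
```

step_arm(commands=[[[0,0,0,-0.008,0.041,0,2.6],[0.3,-1,2,0,0,0,2.6],[0.3,-1,2,0,0,0,2.6],[0.3,0,1.6,0,0,0,2.6],[0,0,0,0,0,0,2.6],[0,0,0,0,0,0,2.6]]])

```text
time: 3.72
eef_pos: [0.5146, 0.1087, 0.1595]
tool_rot: [0.966, -0.004, 0.26, -0.001]
contact_force: [-0.6, -0.2, 0.1]
width: 0.29
grip_force: 0.0
```

```bash
python3 -c "
from h import *
delta(B(0,.107,.038),TA)"
```

```text
t 3.73 pos [0.5146 0.1087 0.1595] bed mm [1.000e-01 1.061e+02 1.193e+02] F [-0.6 -0.2  0.1] width 2.55 grip 0.0
turn(rv,tool) [-0.003 -0.002 -0.002] then shift cm [-0.01 -0.09  8.13]
```

step_arm(commands=[[[0,-0.1,2,0,0,0,2.6],[0,0,1.5,0,0,0,2.6],[0,0,1,0,0,0,2.6],[0,0,0,0,0,0,2.6]]])

```text
time: 4.22
eef_pos: [0.5297, 0.108, 0.1288]
tool_rot: [0.967, -0.005, 0.256, -0.001]
contact_force: [0.1, 0.8, -0.5]
width: 0.299
grip_force: 0.0
```

Run:
```python
from h import *
delta(B(0,.107,.038),TA)
a,da=viewer.camera("scene");b,db=viewer.camera("top")
c=lambda p,x,y:cv2.resize(p[y:y+100,x:x+80],None,fx=5,fy=5,interpolation=cv2.INTER_CUBIC)
cv2.imwrite("pics/s1.png",np.hstack([c(a,260,200),c(b,255,180)]))
print(proj("scene",B(0,.107,.064))-[260,200],proj("top",B(0,.107,.064))-[255,180])
```

```text
t 4.22 pos [0.5297 0.108  0.1288] bed mm [ -2.1 105.5  85.2] F [ 0.1  0.8 -0.5] width 2.63 grip 0.0
turn(rv,tool) [-0.004  0.006 -0.004] then shift cm [ 0.21 -0.15  4.72]
[[33.09108813 69.94150663]] [[22.67800621 56.31568923]]
```

View pics/s1.png

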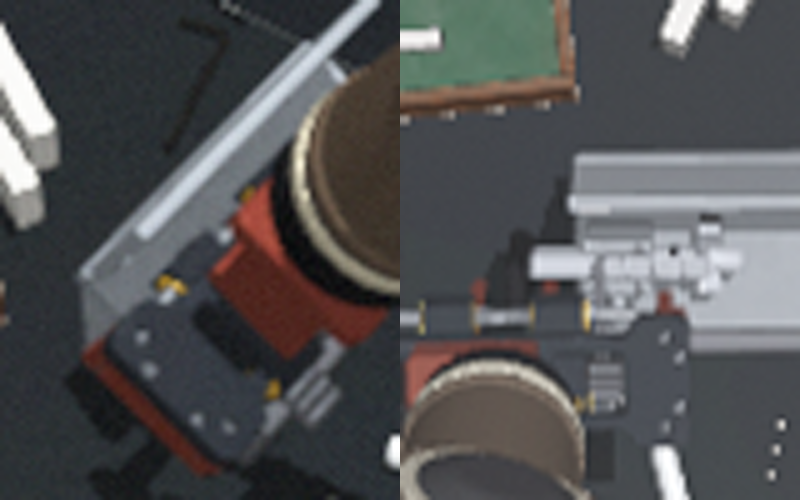

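step_arm(commands=[[[0.2,-0.2,1.5,0,0.005,0,2.6],[0,0,1.5,0,0,0,2.6],[0,0,1,0,0,0,2.6],[0,0,0.6,0,0,0,2.6],[0,0,0,0,0,0,2.6],[0,0,0,0,0,0,2.6]]])

```text
time: 5.08
eef_pos: [0.5566, 0.1106, 0.0984]
tool_rot: [0.968, -0.005, 0.252, 0.0]
contact_force: [0.4, -0.2, -0.0]
width: 0.298
grip_force: 0.0
```

```bash
python3 -c "
from h import *
delta(B(0,.107,.038),TA)"
```

```text
t 5.08 pos [0.5566 0.1106 0.0984] bed mm [  6.  108.3  45.4] F [ 0.4 -0.2 -0. ] width 2.61 grip 0.0
turn(rv,tool) [-0.     0.014 -0.004] then shift cm [-0.6   0.13  0.74]
```

step_arm(commands=[[[-0.3,0.1,0.3,0,0.014,0,2.6],[-0.2,0,0.3,0,0,0,2.6],[0,0,0,0,0,0,2.6],[0,0,0,0,0,0,0.5],[0,0,0,0,0,0,0.5],[0,0,0,0,0,0,0.5],[0,0,0,0,0,0,0.5]]])

```text
time: 5.95
eef_pos: [0.5572, 0.1089, 0.0983]
tool_rot: [0.968, -0.006, 0.252, 0.003]
contact_force: [0.6, -5.3, 1.5]
width: 0.139
grip_force: 30.0
```

```bash
python3 -c "
from h import *
delta(B(0,.107,.038),TA)"
```

```text
t 5.95 pos [0.5572 0.1089 0.0983] bed mm [  6.4 106.6  44.9] F [ 0.6 -5.3  1.5] width 1.22 grip 30.0
turn(rv,tool) [ 0.006  0.014 -0.004] then shift cm [-0.64 -0.04  0.69]
```

step_arm(commands=[[[0,-1,0,0,0,0,0.5],[0,-1,0,0,0,0,0.5],[0,-1,0,0,0,0,0.5],[0,-1,0,0,0,0,0.5],[0,0,0,0,0,0,0.5],[0,0,0,0,0,0,0.5]]])

```text
time: 6.7
eef_pos: [0.5576, 0.1462, 0.0982]
tool_rot: [0.968, -0.007, 0.252, 0.005]
contact_force: [-0.1, -12.6, 4.7]
width: 0.138
grip_force: 30.0
```

```bash
python3 -c "
from h import *
delta(B(0,.156,.045),TA)"
```

```text
t 6.7 pos [0.5576 0.1462 0.0982] bed mm [  6.5 143.9  44.8] F [ -0.1 -12.6   4.7] width 1.21 grip 30.0
turn(rv,tool) [ 0.01   0.014 -0.006] then shift cm [-0.65 -1.21 -0.02]
```

step_arm(commands=[[[0,-0.6,0,0,0,0,0.5],[0,-0.5,0,0,0,0,0.5],[0,0,0,0,0,0,0.5],[0,0,0,0,0,0,0.5],[0,0,0,0,0,0,0.5]]])

```text
time: 7.32
eef_pos: [0.5577, 0.1564, 0.0981]
tool_rot: [0.968, -0.008, 0.252, 0.005]
contact_force: [-1.1, -12.9, 6.4]
width: 0.137
grip_force: 30.0
```

Run:
```python
from h import *
delta(B(0,.156,.045),TA)
np.set_printoptions(precision=1,suppress=True)
W,_=levelled("scene",viewer.camera("scene")[1]);b=tobed(W.reshape(-1,3))*1e3
f=(abs(b[:,0])<25)&(b[:,1]>120)&(b[:,1]<180)&(b[:,2]>5)&(b[:,2]<80);q=b[f]
print(len(q),np.percentile(q,[2,25,50,75,90,98],axis=0))
W0,_=levelled("scene",np.load("scene0.npy"));b=tobed(W0.reshape(-1,3))*1e3
f=(abs(b[:,0])<25)&(b[:,1]>85)&(b[:,1]<135)&(b[:,2]>5)&(b[:,2]<80);q=b[f]
print(len(q),np.percentile(q,[2,25,50,75,90,98],axis=0))
W,_=levelled("top",viewer.camera("top")[1]);b=tobed(W.reshape(-1,3))*1e3
f=(abs(b[:,0])<9)&(b[:,1]>-30)&(b[:,1]<50)&(b[:,2]>27)&(b[:,2]<40);print("stud y",np.percentile(b[f][:,1],[2,10]),f.sum())
W,_=levelled("top",np.load("top0.npy"));b=tobed(W.reshape(-1,3))*1e3
f=(abs(b[:,0])<9)&(b[:,1]>-30)&(b[:,1]<50)&(b[:,2]>27)&(b[:,2]<40);print("stud y start",np.percentile(b[f][:,1],[2,10]),f.sum())
```

```text
t 7.33 pos [0.5577 0.1564 0.0981] bed mm [  6.5 154.1  44.7] F [ -1.1 -12.9   6.4] width 1.21 grip 30.0
turn(rv,tool) [ 0.011  0.014 -0.006] then shift cm [-0.65 -0.19 -0.03]
38 [[-15.7 156.4  42.7]
 [ -9.3 158.9  55.2]
 [  0.  168.   68. ]
 [  9.1 168.7  74.3]
 [ 14.4 169.2  76.2]
 [ 17.3 169.5  77.6]]
227 [[-15.7 101.3  20.9]
 [ -8.3 108.9  39.4]
 [ -0.5 110.2  57.6]
 [  7.7 111.3  74.7]
 [ 12.5 112.2  77.4]
 [ 14.8 113.2  79.3]]
stud y [35.9 36.1] 33
stud y start [-12.   -6.7] 112
```

step_arm(commands=[[[0,-0.3,0,0,0,0,0.5],[0,0,0,0,0,0,0.5],[0,0,0,0,0,0,0.5]]])

```text
time: 7.8
eef_pos: [0.5577, 0.1581, 0.0981]
tool_rot: [0.968, -0.009, 0.252, 0.006]
contact_force: [-1.0, -16.0, 7.9]
width: 0.131
grip_force: 30.1
```

step_arm(commands=[[[0,0.3,0,0,0,0,0.5],[0,0.3,0,0,0,0,0.5],[0,0.3,0,0,0,0,0.5],[0,0,0,0,0,0,0.5],[0,0,0,0,0,0,0.5]]])

```text
time: 8.43
eef_pos: [0.5576, 0.1534, 0.0982]
tool_rot: [0.968, -0.006, 0.252, 0.003]
contact_force: [-0.0, -7.3, 2.3]
width: 0.138
grip_force: 30.0
```

step_arm(commands=[[[0,0.3,0,0,0,0,0.5],[0,0.2,0,0,0,0,0.5],[0,0,0,0,0,0,0.5],[0,0,0,0,0,0,0.5]]])

```text
time: 8.93
eef_pos: [0.5577, 0.1531, 0.0984]
tool_rot: [0.968, -0.004, 0.253, 0.0]
contact_force: [0.6, 5.0, -2.5]
width: 0.135
grip_force: 30.0
```

step_arm(commands=[[[0,-0.2,0,0,0,0,2.6],[0,0,0,0,0,0,2.6],[0,0,-1,0,0,0,2.6],[0,0,-3,0,0,0,2.6],[0,0,-4,0,0,0,4],[0,0,-5,0,0,0,5],[0,0,-5,0,0,0,5],[0,0,0,0,0,0,5]]])

```text
time: 9.93
eef_pos: [0.4697, 0.1549, 0.2594]
tool_rot: [0.967, -0.005, 0.255, -0.001]
contact_force: [1.3, 0.3, -0.6]
width: 0.57
grip_force: 0.0
```

```bash
cat >> h.py <<'E'
PM=np.array([.4375,-.0655,0]); PD=np.array([.9947,-.103,0])
TP=R.from_matrix(np.c_[PD,np.cross([0,0,-1],PD),[0,0,-1]])
E
python3 - <<'E'
from h import *
np.set_printoptions(precision=1,suppress=True)
a,d=viewer.camera("scene");cv2.imwrite("pics/s2.png",cv2.resize(a[190:310,250:410],None,fx=4,fy=4,interpolation=cv2.INTER_CUBIC))
for n,d in(("scene",d),("top",viewer.camera("top")[1])):
    W,_=levelled(n,d);b=tobed(W.reshape(-1,3))*1e3
    f=(abs(b[:,0])<9)&(b[:,1]>-30)&(b[:,1]<50)&(b[:,2]>27)&(b[:,2]<40);print(n,"stud y",np.percentile(b[f][:,1],[2,10]) if f.sum() else 0,f.sum())
    f=(abs(b[:,0])<18)&(b[:,1]>120)&(b[:,1]<180)&(b[:,2]>35)&(b[:,2]<70);print("paddle y",np.percentile(b[f][:,1],[5,50,95]) if f.sum() else 0,f.sum())
delta(PM+[0,0,.12],TP)
E
```

```text
scene stud y 0 0
paddle y [151.9 155.1 157. ] 108
top stud y [33.3 34.6] 36
paddle y [131.  144.7 153.2] 40
t 10.03 pos [0.5 0.2 0.3] bed mm [  9.1 150.9 225.4] F [ 0.4  0.8 -0.2] width 5.05 grip 0.0
turn(rv,tool) [-0.  -0.5  0.1] then shift cm [-0.9 22.1 13.6]
```

View pics/s2.png

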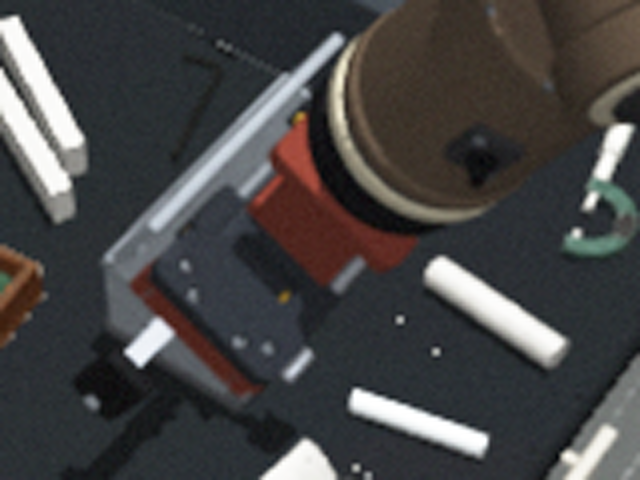

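step_arm(commands=[[[0,0,0,0,-0.13,0.025,5],[0,0,0,0,-0.13,0.025,5],[0,0,0,0,-0.13,0.025,5],[0,0,0,0,-0.125,0.025,5],[0,5,0,0,0,0,5],[-0.3,5,0,0,0,0,5],[-0.3,5,2,0,0,0,5],[-0.3,5,2,0,0,0,5]]])

```text
time: 11.02
eef_pos: [0.4386, -0.0451, 0.2088]
tool_rot: [0.999, -0.053, -0.003, -0.011]
contact_force: [0.8, 0.6, -0.5]
width: 0.571
grip_force: 0.0
```

```bash
python3 -c "
from h import *
delta(PM+[0,0,.12],TP)"
```

```text
t 11.03 pos [ 0.4386 -0.0451  0.2088] bed mm [-40.  -48.2 199.4] F [ 0.8  0.6 -0.5] width 5.02 grip 0.0
turn(rv,tool) [-0.022  0.008 -0.003] then shift cm [0.1  2.04 8.88]
```

step_arm(commands=[[[0,1,3,-0.01,0,0,5],[0,1,3,0,0,0,5],[0,0,2.5,0,0,0,5],[0,0,0,0,0,0,5],[0,0,0,0,0,0,5]]])

```text
time: 11.65
eef_pos: [0.437, -0.0617, 0.1253]
tool_rot: [0.999, -0.053, -0.003, -0.006]
contact_force: [0.0, -0.2, 0.9]
width: 0.568
grip_force: 0.0
```

Run:
```python
from h import *
np.set_printoptions(precision=3,suppress=True)
delta(PM+[0,0,.004],TP)
a,d=viewer.camera("scene")
cv2.imwrite("pics/s3.png",cv2.resize(a[190:310,290:430],None,fx=4,fy=4,interpolation=cv2.INTER_CUBIC))
```

```text
t 11.65 pos [ 0.437 -0.062  0.125] bed mm [-83.1 -64.9 127.9] F [ 0.  -0.2  0.9] width 4.98 grip 0.0
turn(rv,tool) [-0.012  0.007 -0.003] then shift cm [ 0.09  0.37 12.13]
```

View pics/s3.png

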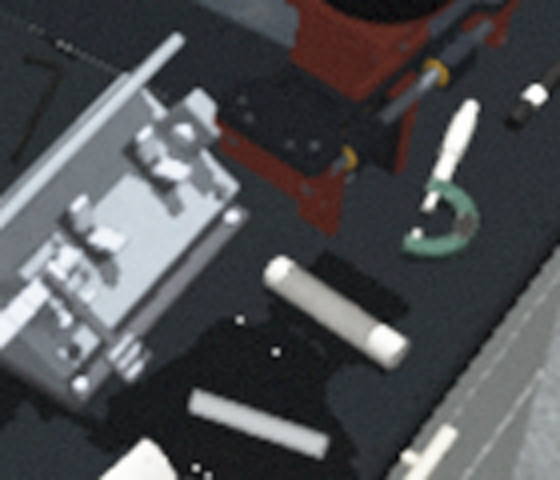

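step_arm(commands=[[[0,0.4,3,-0.01,0.007,0,5],[0,0,3,0,0,0,5],[0,0,2.5,0,0,0,5],[0,0,1.5,0,0,0,5],[0,0,0.5,0,0,0,5],[0,0,0,0,0,0,5]]])

```text
time: 12.45
eef_pos: [0.4369, -0.0646, 0.0207]
tool_rot: [0.999, -0.053, 0.001, -0.002]
contact_force: [0.1, -0.4, 0.1]
width: 0.572
grip_force: 0.0
```

Run:
```python
from h import *
np.set_printoptions(precision=4,suppress=True)
delta(PM+[0,0,.004],TP)
```

```text
t 12.45 pos [ 0.4369 -0.0646  0.0207] bed mm [-135.4  -67.8   37.3] F [ 0.1 -0.4  0.1] width 5.03 grip 0.0
turn(rv,tool) [-0.004 -0.002 -0.003] then shift cm [0.06 0.08 1.67]
```

step_arm(commands=[[[0,0,1,0,0,0,5],[0,0,0.6,0,0,0,5],[0,0,0,0,0,0,5],[0,0,0,0,0,0,1.2],[0,0,0,0,0,0,1.2],[0,0,0,0,0,0,1.2],[0,0,0,0,0,0,1.2],[0,0,0,0,0,0,1.2]]])

```text
time: 13.45
eef_pos: [0.4367, -0.0645, 0.0044]
tool_rot: [0.999, -0.053, 0.001, -0.002]
contact_force: [-0.6, 1.0, 1.5]
width: 0.218
grip_force: 30.0
```

step_arm(commands=[[[0,0,-1,0,0,0,1.2],[0,0,-3,0,0,0,1.2],[0,0,-5,0,0,0,1.2],[0,0,-5,0,0,0,1.2],[0,0,-5,0,0,0,1.2],[0,0,-3,0,0,0,1.2],[0,0,0,0,0,0,1.2]]])

```text
time: 14.32
eef_pos: [0.4372, -0.0654, 0.2262]
tool_rot: [0.999, -0.053, 0.003, -0.002]
contact_force: [0.1, 1.2, -3.6]
width: 0.219
grip_force: 30.0
```

```bash
cat >> h.py <<'E'
TR1=RB*R.from_matrix(np.array([[0,1,0],[1,0,0],[0,0,-1.]]))   # tool x=+y, y=+u
TR2=RB*R.from_matrix(np.array([[0,-1,0],[-1,0,0],[0,0,-1.]])) # tool x=-y, y=-u
E
python3 - <<'E'
from h import *
np.set_printoptions(precision=4,suppress=True)
print(env.get_obs()["joint_pos"])
delta(B(0,-.021,.1194),TR1);delta(B(0,-.021,.1194),TR2)
W,_=levelled("scene",viewer.camera("scene")[1]);o=env.get_obs()
b=R.from_quat(o["tool_rot"]).inv().apply(W.reshape(-1,3)-o["eef_pos"])*1e3
f=(abs(b[:,1])<12)&(b[:,2]>-19)&(b[:,2]<8)&(abs(b[:,0])<70);print(f.sum(),np.percentile(b[f],[0,2,50,98,100],axis=0).round(1))
E
```

```text
[-0.5251  0.0776  0.612   2.0449 -0.058   1.0287 -1.5614]
t 14.32 pos [ 0.4372 -0.0654  0.2262] bed mm [-32.5 -68.5 215.2] F [ 0.1  1.2 -3.6] width 1.92 grip 30.0
turn(rv,tool) [-0.395  0.428 -1.629] then shift cm [4.75 3.25 9.58]
t 14.32 pos [ 0.4372 -0.0654  0.2262] bed mm [-32.5 -68.5 215.2] F [ 0.1  1.2 -3.6] width 1.92 grip 30.0
turn(rv,tool) [0.417 0.384 1.435] then shift cm [-4.75 -3.25  9.58]
210 [[-46.6 -11.9 -18.9]
 [-46.2 -11.  -18.5]
 [-27.8  -3.4 -13.5]
 [ -3.4  11.1  -1.3]
 [  2.   12.    1.9]]
```

step_arm(commands=[[[0,0,0,-0.0395,0.0428,-0.163,1.2],[0,0,0,-0.0395,0.0428,-0.163,1.2],[0,0,0,-0.0395,0.0428,-0.163,1.2],[0,0,0,-0.0395,0.0428,-0.163,1.2],[0,0,0,-0.0395,0.0428,-0.163,1.2],[0,0,0,-0.0395,0.0428,-0.163,1.2],[0,0,0,-0.0395,0.0428,-0.163,1.2],[0,0,0,-0.0395,0.0428,-0.163,1.2]]])

```text
time: 15.38
eef_pos: [0.4346, -0.0652, 0.2221]
tool_rot: [0.799, 0.562, 0.15, 0.153]
contact_force: [-0.3, -0.5, -2.5]
width: 0.216
grip_force: 30.0
```

step_arm(commands=[[[0,0,0,-0.0395,0.0428,-0.163,1.2],[0,0,0,-0.0395,0.0428,-0.163,1.2],[0,0,0,0,0,0,1.2],[0,0,0,0,0,0,1.2]]])

```text
time: 15.88
eef_pos: [0.4358, -0.0654, 0.2235]
tool_rot: [0.688, 0.68, 0.18, 0.182]
contact_force: [0.2, 0.8, -2.5]
width: 0.218
grip_force: 30.0
```

Run:
```python
from h import *
np.set_printoptions(precision=4,suppress=True)
print(env.get_obs()["joint_pos"])
delta(B(0,-.022,.1),TR1)
```

```text
[-0.5932 -0.2892  0.5387  2.4326  0.3854  0.4657 -0.3478]
t 15.88 pos [ 0.4358 -0.0654  0.2235] bed mm [-35.  -68.6 213.5] F [ 0.2  0.8 -2.5] width 1.92 grip 30.0
turn(rv,tool) [-0.007  0.003 -0.004] then shift cm [ 4.66  3.5  11.35]
```

step_arm(commands=[[[1.2,0.9,2,-0.007,0.003,0,1.2],[1.2,0.9,2,0,0,0,1.2],[1.2,0.9,2,0,0,0,1.2],[1.1,0.8,2,0,0,0,1.2],[0,0,2,0,0,0,1.2],[0,0,1,0,0,0,1.2],[0,0,0,0,0,0,1.2]]])

```text
time: 16.75
eef_pos: [0.5218, -0.0184, 0.1454]
tool_rot: [0.686, 0.681, 0.183, 0.183]
contact_force: [-0.1, -0.3, -1.0]
width: 0.219
grip_force: 30.0
```

Run:
```python
from h import *
np.set_printoptions(precision=4,suppress=True)
print(env.get_obs()["joint_pos"])
delta(B(0,-.022,.0194),TR1)
o=env.get_obs()
for n in("scene","top"):
    im,d=viewer.camera(n)
    W,_=levelled(n,d)
    b=R.from_quat(o["tool_rot"]).inv().apply(W.reshape(-1,3)-o["eef_pos"])*1e3
    f=(abs(b[:,1])<12)&(b[:,2]>-19)&(b[:,2]<8)&(abs(b[:,0])<70);print(n,f.sum(),np.percentile(b[f],[0,2,50,98,100],axis=0).round(1) if f.sum() else 0)
    if n=="scene":cv2.imwrite("pics/s4.png",cv2.resize(im[190:310,260:400],None,fx=4,fy=4,interpolation=cv2.INTER_CUBIC))
```

```text
[-0.5918  0.1122  0.5456  2.3929 -0.177   0.132   0.0975]
t 16.75 pos [ 0.5218 -0.0184  0.1454] bed mm [  0.1 -21.  103. ] F [-0.1 -0.3 -1. ] width 1.92 grip 30.0
turn(rv,tool) [-0.    -0.001 -0.001] then shift cm [-0.1  -0.01  8.36]
scene 301 [[-47.  -11.3 -18.9]
 [-42.9 -10.  -18.2]
 [ 13.7  -0.7 -13.4]
 [ 48.    9.3  -3.2]
 [ 49.4  11.9   3.6]]
top 74 [[-47.2  -8.7 -18.9]
 [-47.1  -6.6 -18.8]
 [ 33.6   5.1 -13.5]
 [ 46.2  11.3  -4.6]
 [ 46.3  11.9   0. ]]
```

View pics/s4.png

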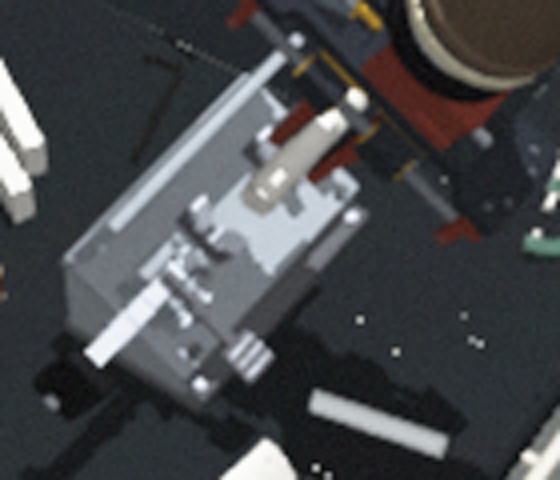

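step_arm(commands=[[[-0.05,0,2,0,0,0,1.2],[0,0,1.5,0,0,0,1.2],[0,0,1,0,0,0,1.2],[0,0,0,0,0,0,1.2]]])

```text
time: 17.35
eef_pos: [0.532, -0.0157, 0.1218]
tool_rot: [0.686, 0.682, 0.183, 0.177]
contact_force: [0.7, -1.3, -1.4]
width: 0.221
grip_force: 30.0
```

Run:
```python
from h import *
np.set_printoptions(precision=4,suppress=True)
print(env.get_obs()["joint_pos"])
delta(B(0,-.0215,.0194),TR1)
```

```text
[-0.6534  0.2056  0.6477  2.39   -0.9925  0.1274  0.9065]
t 17.35 pos [ 0.532  -0.0157  0.1218] bed mm [ -2.8 -18.2  77.5] F [ 0.7 -1.3 -1.4] width 1.94 grip 30.0
turn(rv,tool) [-0.01  -0.01  -0.001] then shift cm [-0.33  0.28  5.81]
```

```bash
cat > kin.py <<'E'
import numpy as np
from scipy.spatial.transform import Rotation as R
from scipy.optimize import least_squares
D=[([1.09779,.41190,-.01273,1.59701,.00563,1.13428,-.08220],[.24592,-.57406,.22182],[.97958,.20104,-.00022,-.00075]),
([-.5251,.0776,.612,2.0449,-.058,1.0287,-1.5614],[.4372,-.0654,.2262],[.999,-.053,.003,-.002]),
([-.5932,-.2892,.5387,2.4326,.3854,.4657,-.3478],[.4358,-.0654,.2235],[.688,.68,.18,.182]),
([-.5918,.1122,.5456,2.3929,-.177,.132,.0975],[.5218,-.0184,.1454],[.686,.681,.183,.183]),
([-.6534,.2056,.6477,2.39,-.9925,.1274,.9065],[.532,-.0157,.1218],[.686,.682,.183,.177])]
AX="zyzyzyz"
def fk(q,p):
    s=p[:7];o=p[7:28].reshape(7,3)  # signs, offsets
    T=R.identity();x=np.zeros(3)
    for i in range(7):
        x=x+T.apply(o[i]);v=np.zeros(3);v["xyz".index(AX[i])]=s[i]*q[i];T=T*R.from_rotvec(v)
    T=T*R.from_rotvec([0,0,p[29]])
    return x+T.apply([0,0,p[28]]),T
E
python3 - <<'E'
from kin import *
import itertools
np.set_printoptions(precision=4,suppress=True)
best=[]
for s in itertools.product([1,-1],repeat=7):
    for f in(0,np.pi/2,np.pi,-np.pi/2):
        p=np.zeros(30);p[:7]=s;p[29]=f
        e=sum((fk(q,p)[1].inv()*R.from_quat(t)).magnitude() for q,_,t in D);best.append((e,s,f))
best.sort(key=lambda b:b[0]);print(best[:4])
e,s,f=best[0];p=np.zeros(30);p[:7]=s;p[29]=f
# h, a (elbow), elbow offset x, b, wrist offset, L, shoulder x
def mk(v):
    p2=p.copy();o=np.zeros((7,3));o[1]=[v[5],v[6],v[0]];o[3]=[v[3],v[7],v[1]];o[4]=[-v[3],-v[7],0];o[5]=[0,v[8],v[2]];o[6]=[v[9],0,0];p2[7:28]=o.ravel();p2[28]=v[4];return p2
F=lambda v:np.r_[np.concatenate([fk(q,mk(v))[0]-np.array(x) for q,x,_ in D]),.01*(v-np.array([.3,.4,.4,0,.3,0,0,0,0,0]))*np.array([0,.05,.05,1,.05,1,1,1,1,1])]
r=least_squares(F,[.3,.4,.4,0,.3,0,0,0,0,0]);print(r.x,(r.fun[:15]*1e3).reshape(5,3))
np.save("kp.npy",mk(r.x))
E
```

```text
[(0.003937214155041709, (-1, 1, -1, 1, -1, 1, -1), 1.5707963267948966), (2.192478152672954, (-1, -1, -1, 1, -1, 1, -1), 1.5707963267948966), (3.094347137424627, (1, 1, 1, 1, -1, 1, -1), 1.5707963267948966), (3.1269645082888977, (-1, -1, -1, -1, -1, -1, -1), 1.5707963267948966)]
[ 0.2923  0.5535  0.4636 -0.0118  0.3734 -0.0047 -0.0452  0.     -0.0031
 -0.0022] [[-0.0844  0.4544  1.705 ]
 [ 0.5609  0.4978 -1.9653]
 [-0.629  -0.3015  0.5113]
 [ 0.4767 -0.3786  0.7966]
 [ 0.0476  0.2903 -1.0476]]
```

```bash
cat >> kin.py <<'E'
LO=np.array([-2.95,-.29,-1.47,.14,-1.03,.13,-2.86]);HI=np.array([2.95,1.99,1.44,2.54,4.17,1.85,2.86])
KP=np.load("kp.npy")
def ik(pos,rot,q0,fix=None,m=.02):
    def F(q):
        x,T=fk(q,KP);e=np.r_[(x-pos)*10,(rot.inv()*T).as_rotvec()*3]
        return np.r_[e,(q[fix[0]]-fix[1])*3] if fix else np.r_[e,.02*(q-q0)]
    r=least_squares(F,np.clip(q0,LO+m+1e-6,HI-m-1e-6),bounds=(LO+m,HI-m));return r.x,np.linalg.norm(r.fun[:6])
E
python3 - <<'E'
from h import *
from kin import ik
np.set_printoptions(precision=2,suppress=True)
o=env.get_obs();q=o["joint_pos"]
for nm,T in(("TR1",TR1),("TR2",TR2)):
  for w in(.0194,.09):
    for j3 in(-1.3,-.9,-.6,-.3,0,.3,.65,.9,1.2):
        bestr=None
        for j5 in(-.9,0,1.5,3,4):
            g=q.copy();g[2]=j3;g[4]=j5;g[0]=-j3
            s,e=ik(B(0,-.0215,w),T,g,(2,j3))
            if bestr is None or e<bestr[1]-1e-4:bestr=(s,e)
        print(nm,w,j3,bestr[0],"err %.4f"%bestr[1])
E
```

```text
TR1 0.0194 -1.3 [ 0.91  0.83 -1.3   2.25  1.72  0.8  -1.5 ] err 0.0000
TR1 0.0194 -0.9 [ 0.68  0.55 -0.9   2.26  1.7   0.44 -1.62] err 0.0000
TR1 0.0194 -0.6 [ 0.44  0.44 -0.6   2.28  1.75  0.27 -1.73] err 0.0000
TR1 0.0194 -0.3 [ 0.19  0.38 -0.3   2.3   1.91  0.15 -1.94] err 0.0000
TR1 0.0194 0 [-0.08  0.37 -0.    2.35  2.74  0.15 -2.81] err 0.1279
TR1 0.0194 0.3 [-0.31  0.37  0.3   2.36  3.8   0.15  2.41] err 0.0962
TR1 0.0194 0.65 [-0.61  0.4   0.65  2.38  4.15  0.22  2.01] err 0.0704
TR1 0.0194 0.9 [-0.8   0.48  0.89  2.42  4.15  0.36  1.98] err 0.1602
TR1 0.0194 1.2 [-0.99  0.67  1.18  2.48  4.15  0.61  1.91] err 0.3145
TR1 0.09 -1.3 [ 1.01  0.54 -1.3   2.28  1.42  0.58 -1.33] err 0.0000
TR1 0.09 -0.9 [ 0.73  0.32 -0.9   2.29  1.22  0.31 -1.21] err 0.0000
TR1 0.09 -0.6 [ 0.47  0.24 -0.6   2.31  1.04  0.21 -1.06] err 0.0000
TR1 0.09 -0.3 [ 0.19  0.19 -0.3   2.33  0.78  0.15 -0.85] err 0.0082
TR1 0.09 0 [-0.09  0.16 -0.    2.34  0.39  0.15 -0.47] err 0.0650
TR1 0.09 0.3 [-0.36  0.15  0.3   2.35 -0.03  0.15 -0.05] err 0.0842
TR1 0.09 0.65 [-0.66  0.16  0.65  2.38 -0.59  0.15  0.52]
[... 695 characters left out ...]
.16] err 0.1602
TR2 0.0194 1.2 [-0.99  0.67  1.18  2.48  4.15  0.61 -1.23] err 0.3145
TR2 0.09 -1.3 [ 1.01  0.54 -1.3   2.28  1.42  0.58  1.81] err 0.0000
TR2 0.09 -0.9 [ 0.73  0.32 -0.9   2.29  1.22  0.31  1.93] err 0.0000
TR2 0.09 -0.6 [ 0.47  0.24 -0.6   2.31  1.04  0.21  2.08] err 0.0000
TR2 0.09 -0.3 [ 0.19  0.19 -0.3   2.33  0.78  0.15  2.3 ] err 0.0082
TR2 0.09 0 [-0.09  0.16 -0.    2.34  0.39  0.15  2.67] err 0.0650
TR2 0.09 0.3 [-0.39  0.15  0.3   2.36  0.2   0.15  2.84] err 0.1005
TR2 0.09 0.65 [-0.73  0.13  0.65  2.39  0.17  0.15  2.84] err 0.1780
TR2 0.09 0.9 [-0.98  0.11  0.89  2.41  0.17  0.15  2.84] err 0.2422
TR2 0.09 1.2 [-1.25  0.07  1.19  2.45  0.21  0.15  2.84] err 0.3123
```

```bash
cat > sim.py <<'E'
from kin import *
VM=np.array([2.39,2.39,3.01,3.01,3.14,3.14,3.14])*.7/8
def jac(q):
    x0,T0=fk(q,KP);J=np.zeros((6,7))
    for i in range(7):
        d=q.copy();d[i]+=1e-5;x,T=fk(d,KP);J[:3,i]=(x-x0)/1e-5;J[3:,i]=(T*T0.inv()).as_rotvec()/1e-5
    return x0,T0,J
def run(q,rows,q_null=None,kn=0.,W=np.ones(7),lam=.02,sub=6,lim=True):
    q=q.copy();tgt=None;hist=[]
    for r in rows:
        x,T=fk(q,KP)
        if tgt is None: tgt=(x,T)
        tp=tgt[0]+tgt[1].apply(np.array(r[:3])/100);tr=tgt[1]*R.from_rotvec(r[3:6]);qs=q.copy()
        for _ in range(sub):
            x,T,J=jac(q);e=np.r_[tp-x,(tr*T.inv()).as_rotvec()]
            Wi=np.diag(1/W);P=Wi@J.T@np.linalg.inv(J@Wi@J.T+lam**2*np.eye(6)*.1);dq=P@e
            if q_null is not None:dq+=(np.eye(7)-P@J)@(kn*(q_null-q))
            q=q+np.clip(dq,-.3,.3)
            if lim:q=np.clip(q,LO,HI)
        d=q-qs;k=max(1,np.max(abs(d)/VM));q=qs+d/k
        x,T=fk(q,KP);tgt=(x,T) if k>1.02 or np.linalg.norm(x-tp)>.002 else (tp,tr);hist.append(q.copy())
    return q,np.array(hist)
Z=[0]*6
H1=[[0,0,0,-.027,.129,.1005]]*4+[[1.5,-5.5,0,0,0,0]]*12+[Z]+[[.5,-2.85,3,0,0,0]]*4+[Z,Z,[0,0,0,-.008,.041,0]]+[[.3,-1,2,0,0,0]]*2+[[.3,0,1.6,0,0,0],Z,Z]+[[0,-.1,2,0,0,0],[0,0,1.5,0,0,0],[0,0,1,0,0,0],Z]+[[.2,-.2,1.5,0,.005,0],[0,0,1.5,0,0,0],[0,0,1,0,0,0],[0,0,.6,0,0,0],Z]+[[0,-1,0,0,0,0]]*5+[[0,.5,0,0,0,0],[0,-.2,0,0,0,0]]+[[0,0,-3,0,0,0],[0,0,-4,0,0,0],[0,0,-5,0,0,0],[0,0,-5,0,0,0],Z]
H2=[[0,0,0,0,-.129,.025]]*4+[[-.2,5,0,0,0,0]]*2+[[-.3,5,2,0,0,0]]*2+[[0,1,3,-.01,0,0],[0,1,3,0,0,0],[0,0,2.5,0,0,0],Z,[0,.4,3,-.01,.007,0],[0,0,3,0,0,0],[0,0,2.5,0,0,0],[0,0,2,0,0,0],[0,0,1.6,0,0,0],Z,[0,0,-4,0,0,0],[0,0,-5,0,0,0],[0,0,-5,0,0,0],[0,0,-5,0,0,0],[0,0,-3,0,0,0],Z]
H3=[[0,0,0,-.0395,.0428,-.163]]*10+[Z,Z];H4=[[1.2,.9,2,-.002,0,0]]*4+[[0,0,3,0,0,0],Z]
H5=[[0,0,2,0,0,0],[0,0,1.5,0,0,0],[0,0,1,0,0,0],Z]
E
python3 - <<'E'
from sim import *
np.set_printoptions(precision=2,suppress=True)
q0=np.array(D[0][0]);mid=(LO+HI)/2
real=[np.array(D[i][0]) for i in(1,2,3,4)]
print("real",*real,sep="\n")
for nm,qn,kn in(("pinv",None,0),("null start",q0,.1),("null zero",np.zeros(7),.1),("null mid",mid,.1),("null mid .02",mid,.02)):
    q=q0;out=[]
    for h in(H1,H2,H3,H4,H5):
        q,_=run(q,h,qn,kn);out.append(q)
    print(nm,*out,sep="\n")
print("pinv segmentwise from real:")
for a,h in zip(real,(H3,H4,H5)):print(run(a,h)[0],"mid",run(a,h,mid,.1)[0],"start",run(a,h,q0,.1)[0])
E
```

```text
real
[-0.53  0.08  0.61  2.04 -0.06  1.03 -1.56]
[-0.59 -0.29  0.54  2.43  0.39  0.47 -0.35]
[-0.59  0.11  0.55  2.39 -0.18  0.13  0.1 ]
[-0.65  0.21  0.65  2.39 -0.99  0.13  0.91]
pinv
[ 1.81 -0.29 -0.63  2.17 -0.85  0.83 -1.22]
[ 2.03  0.25 -0.61  1.98 -0.36  1.13 -1.22]
[ 2.31 -0.02 -0.63  2.34 -0.96  0.81  1.07]
[ 2.11  0.23 -0.87  2.31 -1.03  0.36  0.92]
[ 2.06  0.4  -0.95  2.31 -1.03  0.16  0.93]
null start
[ 1.46 -0.29 -0.4   2.22 -0.51  0.71 -1.56]
[ 1.32  0.11  0.26  2.07 -0.39  1.16 -1.15]
[ 1.13 -0.24  0.5   2.45 -0.62  0.66  0.74]
[ 1.28  0.06  0.1   2.42 -1.02  0.42  1.  ]
[ 1.7   0.22 -0.4   2.39 -0.99  0.27  1.11]
null zero
[-2.08  0.2   1.27  2.33 -0.06  0.5  -2.1 ]
[-0.53  0.18  0.13  2.25 -0.    0.7  -1.77]
[-0.19  0.04 -0.33  2.54  1.58  0.17 -1.85]
[ 0.16  0.54 -0.88  2.37  1.93  0.6  -2.13]
[ 0.18  0.71 -0.91  2.33  2.03  0.73 -2.14]
null mid
[-0.91  0.16  0.12  2.15  0.48  0.61 -2.76]
[-0.12  0.25 -0.09  2.03 -0.    0.96 -1.89]
[-0.04  0.01 -0.29  2.41  0.44  0.35 -0.73]
[-0.27  0.33 -0.14  2.34  1.22  0.22 -1.58]
[ 0.12  0.53 -0.58  2.29  1.63  0.42 -1.89]
null mid .02
[-1.27  0.04  0.49  2.19  0.48  0.61 -2.75]
[-0.13  0.18 -0.03  2.03 -0.07  0.97 -1.81]
[-0.13 -0.08 -0.15  2.42  0.23  0.35 -0.51]
[-0.31  0.24 -0.06  2.35  1.    0.17 -1.35]
[-0.3   0.36 -0.05  2.34  1.58  0.18 -1.93]
pinv segmentwise from real:
[-0.7  -0.29  0.62  2.44  0.48  0.48 -0.44] mid [-0.29 -0.21  0.29  2.41  0.16  0.42 -0.15] start [ 0.65 -0.11 -0.56  2.31 -0.08  0.47 -0.1 ]
[-0.64  0.09  0.58  2.4  -0.07  0.15 -0.01] mid [ 0.09  0.15 -0.19  2.34  0.54  0.16 -0.62] start [ 0.44  0.06 -0.49  2.34  0.34  0.23 -0.35]
[-0.3   0.24  0.25  2.36 -0.43  0.13  0.34] mid [-0.01  0.23 -0.08  2.34  0.64  0.14 -0.71] start [-0.14  0.23  0.06  2.35  0.32  0.13 -0.39]
```

```bash
cat > fast.py <<'E'
from kin import *
S=KP[:7];O=KP[7:28].reshape(7,3);L=KP[28];F=R.from_rotvec([0,0,KP[29]]).as_matrix()
VM=np.array([2.39,2.39,3.01,3.01,3.14,3.14,3.14])*.7/8
def fj(q):
    T=np.eye(3);x=np.zeros(3);ax=[];ps=[]
    for i in range(7):
        x=x+T@O[i];k=2 if AX[i]=="z" else 1;ax.append(S[i]*T[:,k]);ps.append(x)
        c,s=np.cos(S[i]*q[i]),np.sin(S[i]*q[i])
        T=T@(np.array([[c,-s,0],[s,c,0],[0,0,1]]) if k==2 else np.array([[c,0,s],[0,1,0],[-s,0,c]]))
    T=T@F;x=x+T[:,2]*L;ax=np.array(ax);return x,T,np.r_[np.cross(ax,x-np.array(ps)).T,ax.T]
def rv(M):return np.array([M[2,1]-M[1,2],M[0,2]-M[2,0],M[1,0]-M[0,1]])/2
def seg(q,tp,tr,n,stat):
    """straight pose change to (tp,tr matrix) in n rows; returns q; stat=[min margin,max err,max speed frac]"""
    x,T,_=fj(q);dr=R.from_matrix(T.T@tr).as_rotvec();d=tp-x
    for k in range(1,n+1):
        gx=x+d*k/n;gt=T@R.from_rotvec(dr*k/n).as_matrix();qs=q
        for _ in range(2):
            a,A,J=fj(q);e=np.r_[gx-a,rv(gt@A.T)]
            q=q+J.T@np.linalg.solve(J@J.T+1e-5*np.eye(6),e)
        stat[0]=min(stat[0],(q-LO).min(),(HI-q).min());stat[2]=max(stat[2],(abs(q-qs)/VM).max())
        if stat[0]<-.5:break
    a,A,_=fj(q);stat[1]=max(stat[1],np.linalg.norm(a-gx));return q
E
cat > search.py <<'E'
from h import *
from fast import *
import multiprocessing as mp
Q0=np.array([-.6534,.2056,.6477,2.39,-.9925,.1274,.9065])
M1=TR1.as_matrix();M2=TR2.as_matrix();HV=B(0,-.0215,.11);PL=B(0,-.0215,.0194)
def trial(a):
    seed=a;g=np.random.default_rng(seed);st=[9,0,0]
    x,T,_=fj(Q0);q=seg(Q0,x-T[:,2]*.10+0,T,4,[9,0,0])       # back off along tool
    p1=np.array([g.uniform(.33,.62),g.uniform(-.5,.45),g.uniform(.25,.5)])
    tr=T@R.from_rotvec(g.uniform(-1,1,3)*[.9,.9,2.5]).as_matrix()
    p2=np.array([g.uniform(.35,.6),g.uniform(-.5,.45),g.uniform(.25,.45)])
    x,T,_=fj(q);q=seg(q,p1,T,10,st)
    if st[0]<.01:return None
    q=seg(q,p1,tr,12,st)
    if st[0]<.01:return None
    q=seg(q,p2,tr,10,st)
    if st[0]<.01:return None
    M=M1 if g.random()<.5 else M2
    q=seg(q,p2,M,12,st);
    if st[0]<.01:return None
    q=seg(q,HV,M,8,st);h=q
    if st[0]<.01 or st[1]>.005:return None
    q=seg(q,PL,M,6,st)
    if st[0]<.02 or st[1]>.005:return None
    return st[0],seed,p1,R.from_matrix(T.T@tr).as_rotvec(),p2,M is M1,h,q,st[2]
if __name__=="__main__":
    np.set_printoptions(precision=2,suppress=True)
    with mp.Pool() as P:r=[k for k in P.map(trial,range(60000),chunksize=200) if k]
    r.sort(key=lambda k:-k[0]);print(len(r))
    for k in r[:8]:print(*k)
E
time timeout 500 python3 search.py
```

```text
0
real	1m26.071s
user	5m25.386s
sys	0m0.295s
```

```bash
cat > search2.py <<'E'
from h import *
from fast import *
import multiprocessing as mp
Q0=np.array([-.6534,.2056,.6477,2.39,-.9925,.1274,.9065])
M1=TR1.as_matrix();HV=B(0,-.0215,.11);PL=B(0,-.0215,.0194)
def pose(r,az,z,lean):  # tool x=+y-ish, y=radial, leaned
    Rz=R.from_euler('z',az);b=R.from_matrix(np.array([[0,np.cos(lean),np.sin(lean)],[1,0,0],[0,np.sin(lean),-np.cos(lean)]]))
    return Rz.apply([r,0,z]),(Rz*b).as_matrix()
def arc(q,r,a0,a1,z,lean,n,st):
    for a in np.linspace(a0,a1,n+1)[1:]:q=seg(q,*pose(r,a,z,lean),1,st)
    return q
def trial(seed):
    g=np.random.default_rng(seed)
    x,T,_=fj(Q0);q=seg(Q0,x-T[:,2]*.06,T,3,[9,0,0]);st=[9,0,0];tr=[q]
    r1,z1,l1=g.uniform(.36,.55),g.uniform(.22,.45),g.uniform(0,.55)
    r2,z2,l2=g.uniform(.55,.85),g.uniform(.22,.5),g.uniform(0,.9)
    a0,a1,a2=g.uniform(-.9,.4),g.uniform(.2,1.2),g.uniform(-.9,.2)
    q=seg(q,*pose(r1,0,z1,l1),6,st);q=arc(q,r1,0,a0,z1,l1,4,st);tr.append(q)
    q=arc(q,r1,a0,a1,z1,l1,10,st);tr.append(q)
    if st[0]<-.05:return None
    q=seg(q,*pose(r2,a1,z2,l2),8,st);tr.append(q);q=arc(q,r2,a1,a2,z2,l2,10,st);tr.append(q)
    q=seg(q,*pose(.5,a2,.22,.5),8,st);q=arc(q,.5,a2,0,.22,.5,5,st);q=seg(q,HV,M1,4,st);tr.append(q)
    m=st[0];s2=[9,0,0];q=seg(q,PL,M1,6,s2);tr.append(q)
    return q[2],m,s2[0],s2[1],st[2],seed,np.array([r1,z1,l1,a0,a1,r2,z2,l2,a2]),tr
if __name__=="__main__":
    np.set_printoptions(precision=2,suppress=True,linewidth=150)
    with mp.Pool() as P:r=[k for k in P.map(trial,range(20000),chunksize=100) if k]
    print(len(r),"j3 range",min(k[0] for k in r))
    for lab,s in (("any j3",sorted(r,key=lambda k:k[0])),("good",sorted([k for k in r if k[2]>.02 and k[3]<.004],key=lambda k:-k[1]))):
        print(lab,len(s))
        for k in s[:3]:print(*k[:7]);print(*k[7][1:],sep="\n")
E
time timeout 500 python3 search2.py
```

```text
72 j3 range -0.45271698913446756
any j3 72
-0.45271698913446756 -0.7170401176397272 -0.38699846500585844 0.003283867206639079 1.1758754240585672 1034 [ 0.55  0.26  0.04 -0.79  0.36  0.83  0.46  0.13 -0.34]
[-0.31  0.46  1.4   1.85 -0.5   1.21  0.46]
[-1.4   0.37  1.25  1.85 -0.4   1.16  0.34]
[-0.79  0.75  1.05  0.78 -0.69  1.74  0.25]
[-0.12  0.77  1.14  0.78 -0.76  1.76  0.27]
[-1.82  0.26  2.03  2.38 -0.73  0.47  0.76]
[ 0.31  0.4  -0.45  2.28 -1.35 -0.21  1.33]
-0.45000131889888073 -0.6926536479721426 -0.38758557640012015 0.0030795939553833304 1.1955786963141457 5007 [ 0.53  0.22  0.06  0.2   1.08  0.72  0.24  0.02 -0.13]
[-1.27  0.4   1.29  1.94 -0.46  1.06  0.4 ]
[-2.05  0.31  1.1   1.94 -0.34  1.02  0.28]
[-1.7   0.67  0.95  1.42 -0.55  1.3   0.36]
[-0.57  0.76  1.16  1.43 -0.7   1.38  0.47]
[-1.82  0.26  2.03  2.38 -0.73  0.47  0.76]
[ 0.31  0.4  -0.45  2.28 -1.35 -0.21  1.33]
-0.4417897995722686 -0.7123542969587948 -0.38912290884909506 0.0025831131431790343 1.1623300687975 17560 [ 0.51  0.23  0.03  0.1   0.59  0.79  0.38  0.09 -0.23]
[-1.21  0.37  1.33  1.95 -0.42  1.1   0.38]
[-1.67  0.33  1.24  1.95 -0.36  1.08  0.32]
[-1.13  0.7   1.04  1.04 -0.63  1.58  0.31]
[-0.34  0.75  1.16  1.05 -0.71  1.62  0.35]
[-1.82  0.25  2.04  2.38 -0.73  0.47  0.76]
[ 0.3   0.4  -0.44  2.28 -1.35 -0.21  1.33]
good 0
real	2m39.552s
user	10m22.838s
sys	0m0.277s
```

```bash
sed -e 's/^Q0=.*/Q0=np.array([-.5932,-.2892,.5387,2.4326,.3854,.4657,-.3478])/' search2.py > search3.py
python3 - <<'E'
s=open('search3.py').read()
a=s.index("def trial");b=s.index('if __name__')
new='''def trial(seed):
    g=np.random.default_rng(seed);st=[9,0,0];q=Q0;tr=[q]
    r1,z1,l1=g.uniform(.36,.5),g.uniform(.2,.45),g.uniform(-.2,.2)
    r2,z2,l2=g.uniform(.5,.75),g.uniform(.22,.4),g.uniform(-.1,.5)
    a0,a1,a2=g.uniform(-1.2,0),g.uniform(.3,1.1),g.uniform(-.4,.2)
    q=seg(q,*pose(.46,-.15,.25,0),5,[9,0,0]);q=seg(q,*pose(r2,-.15,z2,l2),5,st);q=arc(q,r2,-.15,a0,z2,l2,8,st);q=seg(q,*pose(r1,a0,z1,l1),7,st);tr.append(q)
    if st[0]<.01:return None
    q=arc(q,r1,a0,a1,z1,l1,16,st);tr.append(q)
    if st[0]<.01:return None
    q=seg(q,*pose(r2,a1,z2,l2),7,st);q=arc(q,r2,a1,a2,z2,l2,10,st);tr.append(q)
    if st[0]<.01:return None
    q=seg(q,*pose(.5,a2,.25,.3),5,st);tr.append(q);q=seg(q,HV,M1,8,st);tr.append(q)
    m=st[0];s2=[9,0,0];q=seg(q,PL,M1,6,s2);tr.append(q)
    return q[2],m,s2[0],s2[1],st[2],seed,np.array([r1,z1,l1,a0,a1,r2,z2,l2,a2]),tr
'''
open('search3.py','w').write(s[:a]+new+s[b:].replace("20000","8000").replace("k[2]>.02 and","k[1]>.01 and k[2]>.02 and"))
E
time timeout 500 python3 search3.py
```

```text
5936 j3 range -0.25663584930616723
any j3 5936
-0.25663584930616723 0.07584871261496673 -0.05283247719432396 0.00015546804675269966 6.690030046320575 5668 [ 0.41  0.45  0.15 -1.18  0.35  0.75  0.25  0.4  -0.08]
[ 1.18 -0.17 -0.11  1.75 -0.    1.41 -0.11]
[ 0.56 -0.18 -0.81  1.7  -0.14  1.41  0.11]
[ 0.5   0.5  -0.7   1.61  0.54  0.79 -0.47]
[ 0.84  0.1  -0.9   2.02  0.17  0.76 -0.23]
[ 0.49  0.18 -0.61  2.31  0.77  0.22 -0.81]
[ 0.16  0.38 -0.26  2.3   1.96  0.14 -2.  ]
-0.23169648496672796 0.05076462190965492 -0.29386578787293516 0.00030758902064878903 1.8714099227686023 3248 [ 0.4   0.22  0.   -0.98  0.59  0.65  0.23 -0.   -0.33]
[-0.47 -0.24  1.22  2.17  0.26  1.06 -0.36]
[-1.33 -0.03  0.63  2.14  0.02  1.02 -0.13]
[-0.36  0.56  0.95  1.59 -0.47  1.24  0.34]
[-0.95 -0.19  1.08  2.16  0.32  0.79 -0.38]
[-1.14  0.12  1.17  2.43 -0.64  0.18  0.6 ]
[ 0.12  0.37 -0.23  2.3  -1.24 -0.13  1.18]
-0.14057980669090736 0.028975375299346018 -0.23402039792289275 8.229149144755002e-05 1.5103526918897103 6242 [ 0.47  0.22  0.07 -1.16  0.76  0.7   0.39  0.09 -0.33]
[-0.18  0.15  1.41  2.09 -0.18  0.96  0.16]
[-1.46  0.08  0.63  2.06 -0.05  0.95 -0.04]
[-0.35  0.5   1.01  1.31 -0.44  1.47  0.28]
[-0.93 -0.18  1.07  2.16  0.3   0.79 -0.36]
[-1.08  0.1   1.1   2.42 -0.53  0.17  0.49]
[ 0.04  0.36 -0.14  2.31 -1.1  -0.1   1.04]
good 0
real	2m33.549s
user	9m57.847s
sys	0m0.323s
```

```bash
cat > beam.py <<'E'
from search3 import *
import itertools
RZ=[(r,z,l) for r in(.4,.47,.6,.7) for z in(.25,.4) for l in(0,.3)]
AZ=[-1.1,-.6,-.1,.4,.9]
def go(q,c,d,st):
    n=int(np.ceil(max(abs(d[1]-c[1])*max(c[0],d[0])/.05,abs(d[1]-c[1])/.15,np.hypot(d[0]-c[0],d[2]-c[2])/.05,abs(d[3]-c[3])/.15)))
    for k in range(1,n+1):
        p=np.array(c)+(np.array(d)-c)*k/n;q=seg(q,*pose(*p),1,st)
        if st[0]<.015 or st[2]>1 or st[1]>.004:return None,n
    return q,n
def final(q):
    st=[9,0,0];q=seg(q,*pose(.5,-.04,.22,.5),6,st);q=seg(q,HV,M1,5,st);h=q;q=seg(q,PL,M1,6,st)
    return min(st[0],9 if st[1]<.004 else -1),h,q
def expand(a):
    q,c,path,rows=a;out=[]
    nx=[(c[0],z,c[2],c[3]) for z in AZ if z!=c[1]]+[(r,c[1],z,l) for r,z,l in RZ if (r,z,l)!=(c[0],c[2],c[3])]
    for d in nx:
        st=[9,0,0];q2,n=go(q,c,d,st)
        if q2 is None or rows+n>110:continue
        f=final(q2) if d[1]==-.1 and d[0]<.65 else (None,0,0)
        out.append((q2,d,path+[d],rows+n,f))
    return out
if __name__=="__main__":
    np.set_printoptions(precision=2,suppress=True,linewidth=150)
    st=[9,0,0];q=seg(Q0,*pose(.47,-.1,.25,0),6,st);print(q,st)
    beam=[(q,(.47,-.1,.25,0.),[],0)];best=[]
    with mp.Pool() as P:
        for dep in range(9):
            ex=[e for l in P.map(expand,beam,chunksize=1) for e in l]
            best+=[e for e in ex if e[4][0] is not None]
            best.sort(key=lambda e:-e[4][0]);best=best[:20]
            seen={};
            for e in ex:
                k=(e[1],round(e[0][2]/.1));
                if k not in seen or e[3]<seen[k][3]:seen[k]=e
            by={}
            for e in sorted(seen.values(),key=lambda e:e[0][2]):by.setdefault(e[1],[]).append(e)
            beam=[e[:4] for v in by.values() for e in v[:2]]
            b=best[0] if best else None
            print(dep,len(ex),"minj3",min(e[0][2] for e in ex),"best",b and (round(b[4][0],3),b[3]),flush=True)
    for b in best[:3]:print(b[4],b[3],b[2],b[0])
E
time timeout 560 python3 beam.py
```

```text
[-0.75  0.11  0.83  1.97 -0.09  1.1   0.02] [np.float64(0.039199058239056894), np.float64(7.452845390482e-06), np.float64(0.42646313066832137)]
0 16 minj3 0.3441221708775801 best (np.float64(-0.197), 4)
1 246 minj3 0.23168293849206156 best (np.float64(-0.196), 9)
2 1424 minj3 0.16363237258809557 best (np.float64(-0.196), 26)
3 1872 minj3 0.1633768027390692 best (np.float64(-0.195), 35)
4 1961 minj3 0.16308478558757347 best (np.float64(-0.194), 39)
5 2046 minj3 0.10889690358832599 best (np.float64(-0.194), 63)
6 2106 minj3 0.026221820950626123 best (np.float64(-0.194), 52)
7 2141 minj3 -0.02348402275918445 best (np.float64(-0.194), 70)
8 2186 minj3 -0.02368160754320195 best (np.float64(-0.194), 62)
(np.float64(-0.19384181652610755), array([-0.53,  0.09,  0.48,  2.39, -0.02,  0.15, -0.06]), array([-0.16,  0.35,  0.09,  2.33, -0.23, -0.06,  0.15])) 62 [(0.4, -0.1, 0.4, 0), (0.4, 0.9, 0.4, 0), (0.7, 0.9, 0.4, 0.3), (0.7, 0.9, 0.4, 0), (0.7, -0.6, 0.4, 0), (0.4, -0.6, 0.4, 0), (0.4, 0.4, 0.4, 0), (0.47, 0.4, 0.4, 0.3), (0.47, -0.1, 0.4, 0.3)] [-0.6  -0.23  0.45  1.91  0.19  1.15 -0.3 ]
(np.float64(-0.19384182271109085), array([-0.53,  0.09,  0.48,  2.39, -0.02,  0.15, -0.06]), array([-0.16,  0.35,  0.09,  2.33, -0.23, -0.06,  0.15])) 70 [(0.4, -0.1, 0.4, 0), (0.4, 0.9, 0.4, 0), (0.7, 0.9, 0.25, 0), (0.7, -1.1, 0.25, 0), (0.6, -1.1, 0.4, 0), (0.6, -1.1, 0.4, 0.3), (0.6, -0.1, 0.4, 0.3), (0.4, -0.1, 0.25, 0.3)] [-0.57 -0.27  0.41  2.28  0.25  0.83 -0.4 ]
(np.float64(-0.1938418235776681), array([-0.53,  0.09,  0.48,  2.39, -0.02,  0.15, -0.06]), array([-0.16,  0.35,  0.09,  2.33, -0.23, -0.06,  0.15])) 69 [(0.4, -0.1, 0.4, 0), (0.4, 0.9, 0.4, 0), (0.7, 0.9, 0.4, 0.3), (0.7, 0.9, 0.4, 0), (0.7, -0.6, 0.4, 0), (0.4, -0.6, 0.25, 0), (0.4, 0.9, 0.25, 0), (0.4, -0.1, 0.25, 0)] [-0.6  -0.05  0.57  2.08  0.03  1.1  -0.14]
real	0m44.684s
user	2m51.177s
sys	0m0.400s
```

Run:
```python
from h import *
from fast import *
np.set_printoptions(precision=2,suppress=True,linewidth=150)
S={"hover":np.array(D[3][0]),"cur":np.array(D[4][0]),"far":np.array(D[2][0])}
for d in(.1,.15,.2,.25,.3):
    M=(TR1*R.from_rotvec([-d,0,0])).as_matrix()
    if d==.1:print("tool z",M[:,2],"vs",TR1.as_matrix()[:,2])
    # grip: pin centre 5.6mm behind TCP
    for k,q in S.items():
        pin=lambda w:B(0,-.0215,w)+M[:,2]*.0056
        s0=[9,0,0];q1=seg(q,pin(.105 if k!="far" else .2),M,3,s0);s1=[9,0,0];q2=seg(q1,pin(.06),M,5,s1);s2=[9,0,0];q3=seg(q2,pin(.025),M,5,s2)
        print(d,k,q1,q2,q3,"margins %.3f %.3f %.3f"%(s0[0],s1[0],s2[0]),"v %.2f"%max(s1[2],s2[2]))
```

```text
tool z [ 0.58 -0.   -0.81] vs [ 0.5  -0.   -0.87]
0.1 hover [-0.42  0.13  0.34  2.46 -0.24 -0.06  0.15] [-0.2   0.27  0.12  2.43 -0.15 -0.18  0.05] [-0.15  0.37  0.08  2.41 -0.12 -0.26  0.02] margins -0.191 -0.309 -0.389 v 0.38
0.1 cur [ 0.04  0.15 -0.15  2.41 -1.11 -0.1   1.03] [ 0.26  0.31 -0.4   2.38 -0.84 -0.23  0.79] [ 0.3   0.42 -0.46  2.36 -0.76 -0.32  0.74] margins -0.227 -0.363 -0.453 v 0.39
0.1 far [-0.48 -0.18  0.32  2.45  0.54  0.28 -0.63] [-0.53  0.23  0.49  2.47  0.25 -0.18 -0.33] [-0.41  0.38  0.39  2.43  0.3  -0.29 -0.41] margins 0.034 -0.315 -0.417 v 6.38
0.15 hover [-0.34  0.14  0.25  2.49 -0.22 -0.16  0.11] [-0.22  0.28  0.14  2.47 -0.1  -0.28  0.  ] [-0.18  0.39  0.11  2.45 -0.07 -0.36 -0.03] margins -0.288 -0.411 -0.494 v 0.19
0.15 cur [ 0.4   0.2  -0.54  2.42 -0.89 -0.21  0.84] [ 0.43  0.36 -0.6   2.41 -0.78 -0.36  0.76] [ 0.43  0.39 -0.6   2.4  -0.77 -0.38  0.76] margins -0.345 -0.486 -0.505 v 0.16
0.15 far [-0.35 -0.17  0.2   2.48  0.67  0.2  -0.76] [ 0.2   0.31 -0.31  2.43  2.64  0.29 -2.68] [ 0.21  0.42 -0.33  2.41  2.68  0.38 -2.7 ] margins 0.032 -0.069 0.1
[... 902 characters left out ...]
ar [ 0.73 -0.07 -0.75  2.48  1.08 -0.06 -1.16] [ 0.87  0.32 -1.06  2.47 -0.8  -0.4   0.81] [ 0.81  0.4  -1.03  2.47 -0.79 -0.49  0.83] margins -0.195 -0.535 -0.619 v 2.77
0.3 hover [-0.29  0.21  0.18  2.6  -0.13 -0.48  0.01] [-0.28  0.24  0.17  2.6  -0.12 -0.51 -0.01] [-0.26  0.29  0.16  2.59 -0.1  -0.56 -0.03] margins -0.614 -0.643 -0.688 v 0.25
0.3 cur [ 0.41  0.27 -0.59  2.54 -0.47 -0.51  0.42] [ 0.41  0.31 -0.58  2.53 -0.46 -0.54  0.42] [ 0.39  0.36 -0.58  2.53 -0.46 -0.58  0.43] margins -0.638 -0.669 -0.715 v 0.25
0.3 far [ 0.68 -0.11 -0.71  2.53  0.42 -0.06 -0.49] [ 0.68  0.29 -0.87  2.52 -0.64 -0.48  0.63] [ 0.65  0.37 -0.85  2.52 -0.63 -0.56  0.64] margins -0.194 -0.611 -0.687 v 4.41
```

Run:
```python
from h import *
from fast import *
np.set_printoptions(precision=2,suppress=True,linewidth=150)
S={"hover":np.array(D[3][0]),"cur":np.array(D[4][0])}
for d in(.15,.2,.25,.3):
    M=(TR1*R.from_rotvec([d,0,0])).as_matrix()
    for k,q in S.items():
        pin=lambda w:B(0,-.0215,w)+M[:,2]*.0056
        s0=[9,0,0];q1=seg(q,pin(.105),M,3,s0);s1=[9,0,0];q2=seg(q1,pin(.06),M,5,s1);s2=[9,0,0];q3=seg(q2,pin(.025),M,5,s2)
        print(d,k,q1,q2,q3,"margins %.3f %.3f %.3f"%(s0[0],s1[0],s2[0]),"v %.2f"%max(s1[2],s2[2]))
    # in u: finger line vs rail face (u=40) at w=66
    z=RB.inv().apply(-M[:,2]);print("u shift at w66: %.1f mm"%(z[0]/z[2]*(66-19.4)),"lean deg",np.degrees(np.arctan2(M[0,2],-M[2,2])).round(1))
```

```text
0.15 hover [-0.57  0.16  0.55  2.27 -0.19  0.36  0.11] [-0.44  0.28  0.43  2.25 -0.36  0.28  0.27] [-0.34  0.36  0.33  2.23 -0.44  0.21  0.35] margins 0.082 0.147 0.084 v 0.14
0.15 cur [-1.04  0.23  1.14  2.3  -0.58  0.42  0.54] [-0.8   0.34  0.88  2.28 -0.82  0.36  0.73] [-0.65  0.41  0.72  2.25 -0.96  0.32  0.86] margins 0.106 0.213 0.067 v 0.28
u shift at w66: 7.0 mm lean deg 21.4
0.2 hover [-0.57  0.18  0.56  2.23 -0.19  0.44  0.12] [-0.46  0.29  0.47  2.21 -0.34  0.36  0.26] [-0.38  0.37  0.38  2.19 -0.42  0.3   0.33] margins 0.109 0.228 0.169 v 0.12
0.2 cur [-1.03  0.27  1.14  2.26 -0.56  0.5   0.52] [-0.82  0.37  0.93  2.24 -0.76  0.45  0.68] [-0.7   0.44  0.8   2.22 -0.89  0.41  0.78] margins 0.135 0.268 0.144 v 0.23
u shift at w66: 9.4 mm lean deg 18.5
0.25 hover [-0.56  0.2   0.56  2.19 -0.2   0.51  0.13] [-0.48  0.31  0.49  2.17 -0.33  0.44  0.24] [-0.41  0.39  0.42  2.15 -0.4   0.38  0.31] margins 0.136 0.306 0.251 v 0.11
0.25 cur [-1.    0.3   1.14  2.22 -0.55  0.58  0.5 ] [-0.83  0.4   0.96  2.2  -0.72  0.53  0.64] [-0.73  0.47  0.85  2.18 -0.82  0.49  0.72] margins 0.162 0.314 0.206 v 0.19
u shift at w66: 11.9 mm lean deg 15.7
0.3 hover [-0.56  0.22  0.57  2.15 -0.21  0.59  0.14] [-0.48  0.33  0.51  2.13 -0.32  0.51  0.24] [-0.43  0.41  0.45  2.11 -0.38  0.46  0.3 ] margins 0.163 0.382 0.330 v 0.10
0.3 cur [-0.97  0.33  1.12  2.18 -0.53  0.65  0.48] [-0.82  0.43  0.97  2.16 -0.67  0.6   0.6 ] [-0.73  0.5   0.87  2.14 -0.77  0.56  0.67] margins 0.185 0.355 0.261 v 0.16
u shift at w66: 14.4 mm lean deg 12.8
```

```bash
cat >> h.py <<'E'
TQ=TR1*R.from_rotvec([.16,0,0])
def pinT(w,y=-.0215): return B(0,y,w)+TQ.as_matrix()[:,2]*.0056
E
python3 -c "
from h import *
delta(pinT(.08),TQ)"
```

```text
t 17.35 pos [ 0.532  -0.0157  0.1218] bed mm [ -2.8 -18.2  77.5] F [ 0.7 -1.3 -1.4] width 1.94 grip 30.0
turn(rv,tool) [ 0.15  -0.011 -0.001] then shift cm [-0.33  0.24  0.27]
```

step_arm(commands=[[[0,0,0,0.07,-0.005,0,1.2],[0,0,0,0.08,-0.005,0,1.2],[0,0,0,0,0,0,1.2],[0,0,0,0,0,0,1.2]]])

```text
time: 17.85
eef_pos: [0.5312, -0.0161, 0.1215]
tool_rot: [0.698, 0.693, 0.127, 0.128]
contact_force: [-0.1, -1.0, -2.8]
width: 0.22
grip_force: 30.0
```

```bash
python3 -c "
from h import *
print(env.get_obs()['joint_pos'].round(2))
delta(pinT(.06),TQ)"
```

```text
[-0.91  0.32  0.99  2.28 -0.74  0.4   0.65]
t 17.85 pos [ 0.5312 -0.0161  0.1215] bed mm [ -3.7 -18.6  77.6] F [-0.1 -1.  -2.8] width 1.93 grip 30.0
turn(rv,tool) [ 0.    -0.     0.001] then shift cm [-0.29  0.65  2.24]
```

step_arm(commands=[[[-0.3,0.4,0.5,0,0,0,1.2],[0,0.2,1,0,0,0,1.2],[0,0,0.7,0,0,0,1.2],[0,0,0,0,0,0,1.2]]])

```text
time: 18.35
eef_pos: [0.5449, -0.0199, 0.1027]
tool_rot: [0.698, 0.693, 0.127, 0.128]
contact_force: [0.0, -0.1, -2.4]
width: 0.221
grip_force: 30.0
```

```bash
python3 -c "
from h import *
print(env.get_obs()['joint_pos'].round(2))
delta(pinT(.026),TQ)"
```

```text
[-0.79  0.36  0.88  2.26 -0.83  0.38  0.74]
t 18.35 pos [ 0.5449 -0.0199  0.1027] bed mm [ -1.2 -22.3  54.5] F [ 0.  -0.1 -2.4] width 1.94 grip 30.0
turn(rv,tool) [-0.001  0.    -0.001] then shift cm [0.08 0.58 3.35]
```

step_arm(commands=[[[0.05,0.2,1,0,0,0,1.2],[0,0.2,1,0,0,0,1.2],[0,0.15,0.8,0,0,0,1.2],[0,0,0,0,0,0,1.2]]])

```text
time: 18.85
eef_pos: [0.5603, -0.0191, 0.0788]
tool_rot: [0.698, 0.693, 0.127, 0.128]
contact_force: [-0.4, -0.1, -2.6]
width: 0.221
grip_force: 30.0
```

```bash
python3 -c "
from h import *
print(env.get_obs()['joint_pos'].round(2))
delta(pinT(.025),TQ)"
```

```text
[-0.68  0.42  0.75  2.24 -0.93  0.34  0.83]
t 18.85 pos [ 0.5603 -0.0191  0.0788] bed mm [  0.1 -21.4  26. ] F [-0.4 -0.1 -2.6] width 1.94 grip 30.0
turn(rv,tool) [-0.001  0.     0.   ] then shift cm [-0.01  0.    0.66]
```

step_arm(commands=[[[0,0.05,0.3,0,0,0,1.2],[0,0,0.2,0,0,0,1.2],[0,0,0,0,0,0,1.2],[0,0,0,0,0,0,1.2]]])

```text
time: 19.35
eef_pos: [0.5616, -0.0188, 0.0741]
tool_rot: [0.698, 0.693, 0.127, 0.128]
contact_force: [-5.7, -0.6, -1.2]
width: 0.217
grip_force: 30.0
```

step_arm(commands=[[[0,-0.12,0,0,0,0,1.2],[0,0,0.1,0,0,0,1.2],[0,0,0,0,0,0,1.2]]])

```text
time: 19.73
eef_pos: [0.5614, -0.0188, 0.0731]
tool_rot: [0.698, 0.693, 0.127, 0.128]
contact_force: [-5.7, 0.5, 2.0]
width: 0.217
grip_force: 30.0
```

```bash
python3 -c "
from h import *
delta(pinT(.025),TQ)"
```

```text
t 19.73 pos [ 0.5614 -0.0188  0.0731] bed mm [ -1.7 -21.   20.6] F [-5.7  0.5  2. ] width 1.91 grip 30.0
turn(rv,tool) [-0.001 -0.     0.001] then shift cm [-0.05  0.1   0.1 ]
```

step_arm(commands=[[[0,-0.07,0.05,0,0,0,1.2],[0,0,0,0,0,0,1.2],[0,0,0,0,0,0,2.2],[0,0,0,0,0,0,2.4],[0,0,0,0,0,0,2.8],[0,0,0,0,0,0,3.0],[0,0,0,0,0,0,3.0]]])

```text
time: 20.6
eef_pos: [0.5616, -0.0188, 0.0726]
tool_rot: [0.698, 0.693, 0.127, 0.128]
contact_force: [0.2, 0.4, 0.8]
width: 0.343
grip_force: 0.0
```

```bash
python3 -c "
from h import *
print(env.get_obs()['joint_pos'].round(2))
delta(pinT(.025),TQ)"
```

```text
[-0.65  0.42  0.71  2.24 -0.95  0.32  0.84]
t 20.6 pos [ 0.5616 -0.0188  0.0726] bed mm [ -1.9 -21.1  20. ] F [0.2 0.4 0.8] width 3.02 grip 0.0
turn(rv,tool) [0.    0.    0.001] then shift cm [-0.04  0.11  0.04]
```

step_arm(commands=[[[0,0,-1,0,0,0,3],[0,0,-2,0,0,0,3],[0,0,-3,0,0,0,3],[0,0,-4,0,0,0,3],[0,0,-4,0,0,0,3],[0,0,-2,0.05,0,0,1],[0,0,0,0.05,0,0,0]]])

```text
time: 21.48
eef_pos: [0.5104, -0.0088, 0.2105]
tool_rot: [0.697, 0.704, 0.097, 0.092]
contact_force: [0.3, 1.3, 0.5]
width: 0.15
grip_force: 0.0
```

Run:
```python
from h import *
np.set_printoptions(precision=1,suppress=True)
print(env.get_obs()['joint_pos'].round(2))
TAB=B(-.058,.064,.048)
for l in (.16,.3):
    delta(B(-.058,.064,.075),TA*R.from_rotvec([0,-l,0]));
delta(B(-.058,.064,.075),TR1*R.from_rotvec([.3,0,0]))
for n in("scene","top"):
    im,d=viewer.camera(n);W,_=levelled(n,d);b=tobed(W.reshape(-1,3))*1e3
    f=(abs(b[:,0])<8)&(b[:,1]>-72)&(b[:,1]<31)&(b[:,2]>20)&(b[:,2]<50);print(n,f.sum(),np.percentile(b[f],[0,2,50,98,100],axis=0) if f.sum()>3 else 0)
    if n=="scene":cv2.imwrite("pics/s5.png",cv2.resize(im[190:310,260:400],None,fx=4,fy=4,interpolation=cv2.INTER_CUBIC))
```

```text
[-1.3  0.1  1.3  2.1 -0.2  0.7  0.2]
t 21.48 pos [ 0.5 -0.   0.2] bed mm [ 22.7 -11.4 165.1] F [0.3 1.3 0.5] width 1.32 grip 0.0
turn(rv,tool) [-0.1  0.1  1.6] then shift cm [-6.5 -7.5 10.2]
t 21.48 pos [ 0.5 -0.   0.2] bed mm [ 22.7 -11.4 165.1] F [0.3 1.3 0.5] width 1.32 grip 0.0
turn(rv,tool) [ 0.  -0.   1.6] then shift cm [-5.  -7.5 11. ]
t 21.48 pos [ 0.5 -0.   0.2] bed mm [ 22.7 -11.4 165.1] F [0.3 1.3 0.5] width 1.32 grip 0.0
turn(rv,tool) [ 0. -0.  0.] then shift cm [ 7.5 -5.  11. ]
scene 265 [[ -7.9 -70.9  21.4]
 [ -7.4 -67.   24.7]
 [  0.2 -17.9  34.3]
 [  7.6  26.7  39.3]
 [  8.   27.5  42.8]]
top 21 [[ -4.5 -68.1  22.1]
 [ -4.4 -68.1  24.5]
 [  3.  -62.7  32.3]
 [  7.6  13.4  40.6]
 [  7.7  25.2  41.8]]
```

View pics/s5.png

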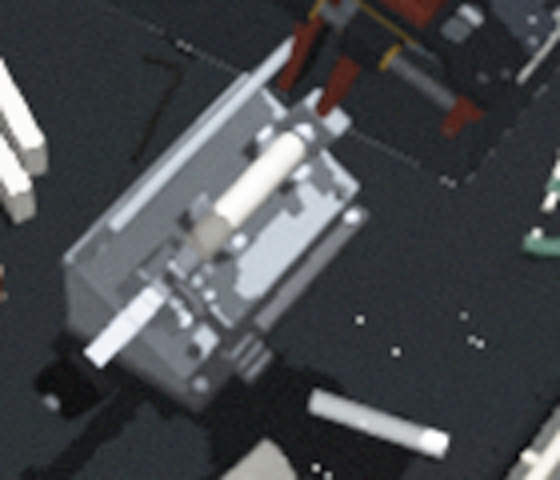

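Run:
```python
from h import *
from fast import *
np.set_printoptions(precision=2,suppress=True,linewidth=150)
q0=env.get_obs()['joint_pos'];print(q0)
for d in(.2,.26):
    T=TR1*R.from_rotvec([d,0,0]);M=T.as_matrix();q=q0
    for p in(B(-.067,.064,.12),B(-.067,.064,.065),B(-.067,.064,.04)):
        s=[9,0,0];q=seg(q,p,M,5,s);print(d,q,"m %.3f"%s[0])
delta(B(-.067,.064,.085),TR1*R.from_rotvec([.2,0,0]))
```

```text
[-1.24  0.13  1.3   2.15 -0.22  0.7   0.19]
0.2 [-1.46  0.15  1.28  2.4  -0.22  0.38 -0.02] m 0.109
0.2 [-1.    0.31  0.83  2.37 -0.57  0.28  0.28] m 0.142
0.2 [-0.86  0.36  0.67  2.35 -0.66  0.23  0.37] m 0.101
0.26 [-1.37  0.19  1.23  2.35 -0.3   0.48  0.06] m 0.138
0.26 [-1.03  0.34  0.89  2.33 -0.59  0.39  0.32] m 0.191
0.26 [-0.92  0.4   0.78  2.31 -0.68  0.35  0.4 ] m 0.218
t 21.57 pos [ 0.51 -0.01  0.21] bed mm [ 22.7 -15.6 163.9] F [-1.  -1.4 -0.2] width 0.54 grip 0.0
turn(rv,tool) [-0.06 -0.01  0.01] then shift cm [ 7.96 -7.22  9.51]
```

step_arm(commands=[[[2.5,-2.5,0,0,0,0,0],[2.5,-2.5,0,0,0,0,0],[2.5,-2.5,2,0,0,0,0],[0.5,0,3,0,0,0,0],[0,0,2,0,0,0,0],[0,0,0,0,0,0,0]]])

```text
time: 22.32
eef_pos: [0.4577, 0.05, 0.1376]
tool_rot: [0.702, 0.701, 0.087, 0.087]
contact_force: [0.3, -0.6, -0.2]
width: 0.006
grip_force: 0.0
```

```bash
echo 'TT=TR1*R.from_rotvec([.26,0,0])' >> h.py; python3 -c "
from h import *
print(env.get_obs()['joint_pos'].round(2))
delta(B(-.067,.064,.062),TT);delta(B(-.067,.064,.041),TT)"
```

```text
[-1.28  0.18  1.16  2.32 -0.25  0.52  0.06]
t 22.32 pos [0.4577 0.05   0.1376] bed mm [-59.7  47.  128.5] F [ 0.3 -0.6 -0.2] width 0.05 grip 0.0
turn(rv,tool) [-0.018 -0.002  0.006] then shift cm [1.7  1.   6.62]
t 22.32 pos [0.4577 0.05   0.1376] bed mm [-59.7  47.  128.5] F [ 0.3 -0.6 -0.2] width 0.05 grip 0.0
turn(rv,tool) [-0.018 -0.002  0.006] then shift cm [1.7  1.54 8.65]
```

step_arm(commands=[[[1,0.4,2,-0.015,0,0,0],[0.7,0.4,2,0,0,0,0],[0,0.2,1.5,0,0,0,0],[0,0,1,0,0,0,0],[0,0,0,0,0,0,0],[0,0,0,0,0,0,0]]])

```text
time: 23.08
eef_pos: [0.485, 0.0698, 0.0797]
tool_rot: [0.7, 0.702, 0.095, 0.091]
contact_force: [-0.1, 1.1, 0.9]
width: 0.007
grip_force: 0.0
```

```bash
python3 -c "
from h import *
print(env.get_obs()['joint_pos'].round(2))
delta(B(-.067,.064,.052),TT);delta(B(-.067,.064,.041),TT)"
```

```text
[-0.97  0.34  0.82  2.32 -0.57  0.38  0.3 ]
t 23.07 pos [0.485  0.0698 0.0797] bed mm [-65.1  66.9  64.8] F [-0.1  1.1  0.9] width 0.06 grip 0.0
turn(rv,tool) [ 0.    -0.008  0.008] then shift cm [-0.29  0.15  1.29]
t 23.07 pos [0.485  0.0698 0.0797] bed mm [-65.1  66.9  64.8] F [-0.1  1.1  0.9] width 0.06 grip 0.0
turn(rv,tool) [ 0.    -0.008  0.008] then shift cm [-0.29  0.43  2.35]
```

step_arm(commands=[[[-0.3,0.1,0.9,0,0,0,0],[0,0.1,0.4,0,0,0,0],[0,0.1,0.4,0,0,0,0],[0,0.1,0.3,0,0,0,0],[0,0,0,0,0,0,0]]])

```text
time: 23.7
eef_pos: [0.4934, 0.0671, 0.0601]
tool_rot: [0.7, 0.702, 0.094, 0.09]
contact_force: [-2.7, 0.6, 1.1]
width: 0.01
grip_force: 1.4
```

```bash
cat > chk.py <<'E'
from h import *
print(env.get_obs()['joint_pos'].round(2))
delta(B(-.067,.064,.040),TT)
for n in("scene","top"):
    W,_=levelled(n,viewer.camera(n)[1]);b=tobed(W.reshape(-1,3))*1e3
    f=(abs(b[:,0])<18)&(b[:,1]>112)&(b[:,1]<180)&(b[:,2]>38)&(b[:,2]<70);print(n,"paddle y",np.percentile(b[f][:,1],[5,50,95]).round(1) if f.sum()>3 else 0,f.sum())
E
python3 chk.py
```

```text
[-0.87  0.38  0.72  2.31 -0.64  0.34  0.37]
t 23.7 pos [0.4934 0.0671 0.0601] bed mm [-67.7  64.3  43.6] F [-2.7  0.6  1.1] width 0.09 grip 1.4
turn(rv,tool) [-0.002 -0.008  0.009] then shift cm [-0.03  0.16  0.33]
scene paddle y [152.5 154.6 155.9] 90
top paddle y [142.4 144.3 152.5] 27
```

step_arm(commands=[[[0,0.1,0.3,0,0,0,0],[0,0.1,0.3,0,0,0,0],[0,0,0,0,0,0,0],[0,0,0,0,0,0,0]]])

```text
time: 24.3
eef_pos: [0.497, 0.0672, 0.0549]
tool_rot: [0.7, 0.702, 0.094, 0.09]
contact_force: [-5.6, 0.7, 3.2]
width: 0.006
grip_force: 3.1
```

```bash
python3 chk.py
```

```text
[-0.85  0.4   0.7   2.3  -0.66  0.33  0.39]
t 24.3 pos [0.497  0.0672 0.0549] bed mm [-67.2  64.4  37.3] F [-5.6  0.7  3.2] width 0.05 grip 3.1
turn(rv,tool) [-0.002 -0.008  0.009] then shift cm [-0.04 -0.05 -0.27]
scene paddle y [140.  142.6 144. ] 92
top paddle y [131.5 134.4 142. ] 24
```

step_arm(commands=[[[0,0,0,0,0,0,0],[0,-0.1,-0.5,0,0,0,0],[0,-0.2,-0.8,0,0,0,0],[0,-0.4,-2,0,0,0,0],[0,-0.5,-4,0,0,0,0],[0,-2,-4,0,0,0,0],[0,-3,-4,0,0,0,0],[0,0,0,0,0,0,0]]])

```text
time: 25.4
eef_pos: [0.4231, 0.0796, 0.1542]
tool_rot: [0.696, 0.709, 0.093, 0.072]
contact_force: [0.3, 0.6, 0.5]
width: 0.009
grip_force: 0.0
```

```bash
cat >> chk.py <<'E'
for n in("scene","top"):
    im,d=viewer.camera(n);W,_=levelled(n,d);b=tobed(W.reshape(-1,3))*1e3
    f=(abs(b[:,0])<8)&(b[:,1]>-72)&(b[:,1]<31)&(b[:,2]>31)&(b[:,2]<50);print(n,f.sum(),np.percentile(b[f],[0,2,50,98,100],axis=0).round(1) if f.sum()>3 else 0)
    if n=="scene":cv2.imwrite("pics/s6.png",cv2.resize(im[190:310,260:400],None,fx=4,fy=4,interpolation=cv2.INTER_CUBIC))
E
python3 chk.py
```

```text
[-1.34 -0.02  1.02  2.35  0.11  0.58 -0.38]
t 25.4 pos [0.4231 0.0796 0.1542] bed mm [-81.5  76.3 160.3] F [0.3 0.6 0.5] width 0.08 grip 0.0
turn(rv,tool) [-0.03  -0.032  0.021] then shift cm [-1.23  4.5  11.25]
scene paddle y [140.  142.5 143.9] 96
top paddle y [131.2 134.  142.4] 29
scene 75 [[ -7.9 -15.2  31. ]
 [ -7.7 -14.7  31.1]
 [ -2.    8.6  34. ]
 [  7.3  28.4  39.8]
 [  7.6  29.4  41.3]]
top 168 [[ -7.5 -70.5  31. ]
 [ -6.8 -69.4  31.1]
 [  1.  -23.9  34.6]
 [  7.7  28.   41.1]
 [  8.   30.7  42.4]]
```

View pics/s6.png

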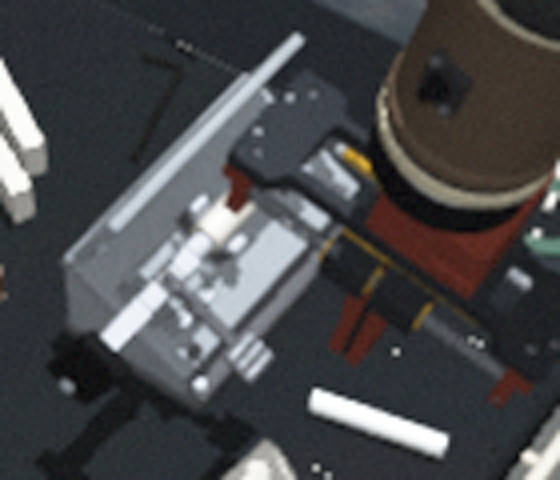

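```bash
python3 -c "
from station import hand_in
print(hand_in())"
```

```text
the job is handed in; nothing more can be done
None
```

The job is handed in at about 25 s. I pulled the jaw to the third click, laid the thick pin in the V rests and pressed the tab. Camera depth puts the jaw at about 32 mm, where it should be with the 95 mm pin held against the fixed anvil. The contact at the anvil end itself I did not measure.

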